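# Fasten the service cover of a desktop computer

### The arm

A 6-joint arm with a two-finger parallel gripper is mounted at the origin on the work surface. World frame = base frame: x ahead of the robot, y to its left, z up, the work surface at z = 0. Lengths are in m, angles in rad, forces in N, time in s.
With the tool pointing down it reaches from about 0.275 to 0.725 m from the base axis. Payload 15.9 kg.
Tool frame: the origin (TCP) lies between the finger pads; the fingertips stand 17 mm ahead of it and the grasp point (between the pads) lies 2 mm behind it; y points along the fingers, z is the direction in which the jaws open and shut, and the axes are right-handed (so a half turn about y gives the same grasp; the last joint's range is limited). The gripper opens to 85 mm and grips with 20 to 120 N. Pads are 22 mm wide; open, the fingers measure 114 mm over their backs; the gripper's body (76 mm by 85 mm) begins 54 mm behind the grasp point. The pads swing forward as they close: fully open they stand 13 mm farther back than shut.
Start: joints at [-1.31, 0.213, -0.034, 1.323, 0, 1.571], TCP at [0.129, -0.483, 0.248] pointing down, gripper open.
Joint ranges: [-2.98, 2.98], [-0.74, 1.72], [-1.14, 1.35], [-2.1, 2.04], [-1.57, 1.44], [-3.14, 3.14]. Speed limits (rad/s): [1.89, 1.89, 2.39, 2.57, 3.14, 3.14].

### API

Orientations are given as a rotation vector (axis times angle).
In Python, from bench import bot gives the robot as it stands. The module is installed in compiled form; this text tells all that it offers.
- The arm moves only by the tool drive_tool, never from a script. Its argument "commands" is text: rows parted by semicolons, each of 7 numbers parted by spaces: the shift along the tool's x, y, z in m, then the turn, a rotation vector about the tool's x, y, z in degrees, then the finger opening in m, from 0 to 0.0854. In form: x y z wx wy wz hand; .... A call has 1 to 20 rows; each row shifts and turns the commanded pose from where the row before left it, along the tool's axes as they then stand; what a row does not reach is not made up. A row lasts 1/8 s, in which the tool goes at most 62.5 mm and 10.7 degrees, less where a joint would pass 70% of its speed; a pose out of reach is approached as far as the arm can. A call with a gripper value outside its range is refused whole. The fingers move at their own pace and stop on an object; "force" is the grip in N (left out, the last holds). Time passes only in rows, so rows that do not move let the fingers close. It gives the time, the measured TCP pose, the force and the opening at its end, in the units of the state.
- bot.state(): the state, without advancing time (a new reading comes with each control period).
- bot.get_image(name): name is "scene" or "top" or "wrist"; returns a dict with "pixels" (420x560x3 uint8, red, green, blue), "fov_y" (degrees; the focal length in pixels is half the picture's height over the tangent of half this angle, whatever the lens; pixels are square), "cx", "cy" (the principal point, pixels), "view" (4x4, takes a point from world to camera coordinates). Camera axes: x right, y up, looking along -z (the intrinsics and any distortion apply to the point x, -y, -z); pixel columns grow to the right and rows downward; lengths in m; the calibration is good to about 2 mm. The wrist camera is an equidistant fisheye: a pixel r from the principal point sees the ray r / f radians off the axis. A picture is of the moment at which its call begins. There is no depth.
- bot.hand_in(): hands the job in, once; it reports no verdict.
The state is a dict: "t": time; "joint_positions": joint angles; "joint_velocities": joint speeds; "joint_torque": joint torques, N m; "eef_pos": TCP position; "orientation": TCP orientation; "force": force on the tool from outside, world axes, zero at the start; "moment": the same for the moment, N m; "finger_gap": finger opening in m.
Only numpy, scipy, OpenCV 4.12 (cv2) and the standard library are available. Lean on these libraries where they do the work, as an engineer would, in place of code of your own. Each camera call takes 0.05 s, during which the arm holds its last target.

### The job

Lift the battery pack off the computer and lay it flat in the middle of the black rubber pad without dropping it. Then, with the big-blade driver, turn both captive screws of the cover clockwise until they are fully tight (heads flush with their collars, against the stop), and put the driver back upright in its wooden holder. Turn the screws only with the driver, not with the fingers, and leave the bottle, screwdriver and mouse where they are.

Things in the scene. Friction and masses are not known exactly. Their poses are not given: they have to be found in the camera images.
- case: The small black desktop computer lying flat, 200 (x) x 250 (y) x 65 mm high, fixed. Origin: centre of its underside; z up. Its top is the service cover, with two grey rails along y (at x = -62 and +62 mm, 10 mm wide, 18 mm high, 215 mm long). Between the rails each screw sits in a grey collar, 44 mm outside, 37 mm inside, 8 mm high above the 65 mm top.
- pack: Black laptop battery pack, 150 (x) x 46 (y) x 24 (z) mm, about 0.25 kg, lying flat across the two rails, over or beside one of the screws. Origin: centre of its underside; x along its length.
- pad: Black rubber pad fixed on the bench, 200 (x) x 150 (y) x 8 mm. Origin: centre of its underside.
- driver: Stubby big-blade driver standing blade-down in the wooden holder. Origin: middle of the blade's lower edge; z up to the handle. Blade 20 (along x) x 4 (y) mm and 14 mm high; round shank 10 mm across up to z = 70 mm; flat-sided handle 52 (x) x 30 (y) mm from z = 70 to 115 mm. About 0.14 kg. The handle's underside rests on the holder.
- holder_mouth (a point): Centre of the top of the wooden holder block (80 x 80 x 80 mm, fixed), at the mouth of its 28 x 28 mm square hole, 74 mm deep; z up. The driver hangs in it by its handle and its tip is then 70 mm below this point.
- bottle: White plastic bottle, 56 mm across, 150 mm high; bystander. Origin: centre of its underside.
- screwdriver: Ordinary screwdriver lying on the bench beyond the computer; bystander. Origin near its middle.
- mouse: Black computer mouse, 105 x 60 x 30 mm; bystander. Origin: centre of its underside.
- screw_left_top (a point): A slotted steel captive screw head, 34 mm across, at the end nearer the robot's left of the cover (62 mm from its centre along the case's +y). This point: centre of the head's top; it sinks with the head but does not turn (axes as the case's). The slot in the head is 23 x 6 mm, 5 mm deep, closed at both ends; its middle is this point.
- screw_left (a joint): Tightness: 0 rad loose, grows clockwise seen from above, tight at its stop at 1.5 rad. The head sinks 4 mm per rad, from 14 mm above the cover to flush with its collar at 8 mm; keep the blade pressed in. About 0.1 N m. Where the slot points differs each time: at 0 rad it lies 1.05 to 2.0 rad anticlockwise from the case's x, less the turn made; see it or feel for it.
- screw_right_top (a point): A slotted steel captive screw head, 34 mm across, at the end nearer the robot's right of the cover (62 mm from its centre along the case's -y). This point: centre of the head's top; it sinks with the head but does not turn (axes as the case's). The slot in the head is 23 x 6 mm, 5 mm deep, closed at both ends; its middle is this point.
- screw_right (a joint): Tightness: 0 rad loose, grows clockwise seen from above, tight at its stop at 1.5 rad. The head sinks 4 mm per rad, from 14 mm above the cover to flush with its collar at 8 mm; keep the blade pressed in. About 0.1 N m. Where the slot points differs each time: at 0 rad it lies 1.05 to 2.0 rad anticlockwise from the case's x, less the turn made; see it or feel for it.

How it is judged:
By the outcome, as a careful person would: the job done as asked, in the order asked, and still so for the second after the job is handed in, with the robot touching nothing.
It also fails if it takes over 72 s, if anything falls off the work surface, if the arm or the gripper's body presses on something with over 40 N, if the wrist force passes 120 N, or if a joint passes its speed limit or range.

## Working session

There is one attempt and no reset: what is moved stays moved. The work goes in short steps, Python scripts to look and compute and a tool call to move; the robot and the scene stay as the last step left them, time stands still between calls to the robot, and variables do not carry over. Pictures are saved under pics/ and viewed, and the job is handed in when it is done.

Besides the shell and the picture viewer there is one more tool, called after ">>>" as name(argument=value, ...) on one line, values as JSON. drive_tool: Moves the arm, as the interface text tells. Its arguments: {"type":"object","properties":{"commands":{"type":"string"},"force":{"type":"number"}},"required":["commands"]}

```bash
mkdir -p pics; ls
cat > h.py <<'E'
import numpy as np,cv2
from bench import bot
from scipy.spatial.transform import Rotation as R
def shot(name,fn):
    im=bot.get_image(name); cv2.imwrite('pics/'+fn+'.png',im['pixels'][:,:,::-1])
    import pickle; pickle.dump(im,open('pics/'+fn+'.pkl','wb')); return im
def load(fn):
    import pickle; return pickle.load(open('pics/'+fn+'.pkl','rb'))
def ray(im,u,v,fish=False):
    f=210/np.tan(np.radians(im['fov_y'])/2)
    a=(u-im['cx'])/f; b=(v-im['cy'])/f
    if fish:
        r=np.hypot(a,b); s=np.sin(r)/r if r>1e-9 else 1; d=np.array([a*s,-b*s,-np.cos(r)])
    else: d=np.array([a,-b,-1.])
    V=np.array(im['view']); Rm=V[:3,:3]; o=-Rm.T@V[:3,3]; d=Rm.T@d
    return o,d/np.linalg.norm(d)
def onz(im,u,v,z,fish=False):
    o,d=ray(im,u,v,fish); return o+d*(z-o[2])/d[2]
def proj(im,p,fish=False):
    f=210/np.tan(np.radians(im['fov_y'])/2)
    V=np.array(im['view']); c=V[:3,:3]@np.asarray(p)+V[:3,3]
    x,y,z=c[0],-c[1],-c[2]
    if fish:
        r=np.hypot(x,y); th=np.arctan2(r,z); return im['cx']+f*th*x/r, im['cy']+f*th*y/r
    return im['cx']+f*x/z, im['cy']+f*y/z
E
python3 - <<'E'
from h import *
for n in ['scene','top','wrist']:
    im=shot(n,n+'0'); print(n,im['fov_y'],im['cx'],im['cy'],np.round(np.array(im['view']),3).tolist(), [k for k in im])
print(bot.state())
E
```

```text
pics
scene 51.44806250658556 274.24879624077516 214.9365553135018 [[0.625, 0.781, 0.001, -0.373], [-0.645, 0.515, 0.565, 0.347], [0.44, -0.353, 0.825, -1.49], [0.0, 0.0, 0.0, 1.0]] ['pixels', 'fov_y', 'cx', 'cy', 'view']
top 44.06478322861097 275.18854159255375 197.70083066835866 [[0.023, -1.0, -0.002, -0.007], [0.984, 0.022, 0.178, -0.608], [-0.178, -0.006, 0.984, -1.152], [0.0, 0.0, 0.0, 1.0]] ['pixels', 'fov_y', 'cx', 'cy', 'view']
wrist 65.70646984690485 281.4483414397218 208.64243903318655 [[0.258, -0.966, -0.0, -0.5], [0.934, 0.25, -0.257, 0.033], [0.248, 0.066, 0.966, -0.377], [0.0, 0.0, 0.0, 1.0]] ['pixels', 'fov_y', 'cx', 'cy', 'view']
{'t': 0.15, 'joint_positions': array([-1.31000322e+00,  2.13247527e-01, -3.48525375e-02,  1.32347151e+00,
       -3.50243823e-06,  1.57078137e+00]), 'joint_velocities': array([ 0.00071963, -0.00233486,  0.00085566, -0.00074933, -0.00011208,
       -0.00070995]), 'joint_torque': array([ 5.02745635e-03, -6.86407399e+01,  4.87249231e+01,  1.30897667e-02,
        3.52843390e-04, -3.68898512e-06]), 'eef_pos': array([ 0.12886746, -0.48288709,  0.2479524 ]), 'orientation': array([-0.27320389,  2.08313973, -2.08152636]), 'force': array([-0.81403984, -0.08942209, -0.04846455]), 'moment': array([ 0.03093824,  0.0100741 , -0.01530208]), 'finger_gap': 0.08538516208600835}
```

View pics/scene0.png

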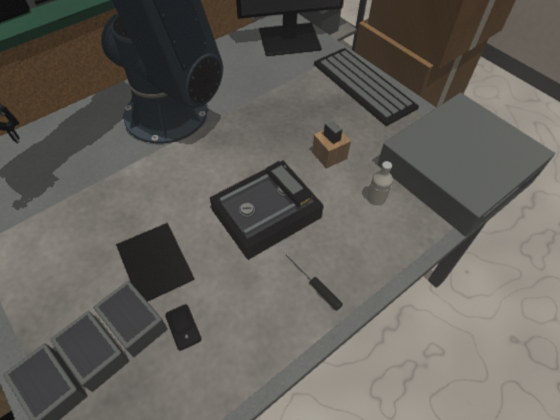

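View pics/top0.png

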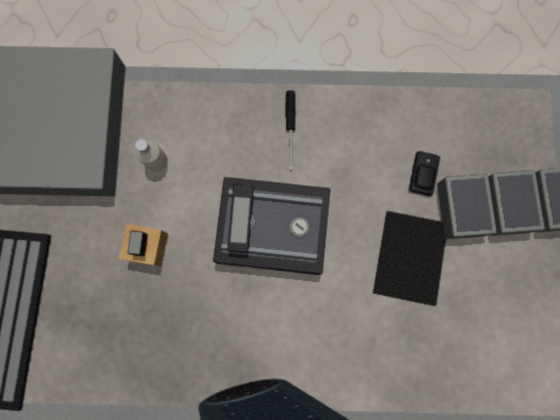

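View pics/wrist0.png

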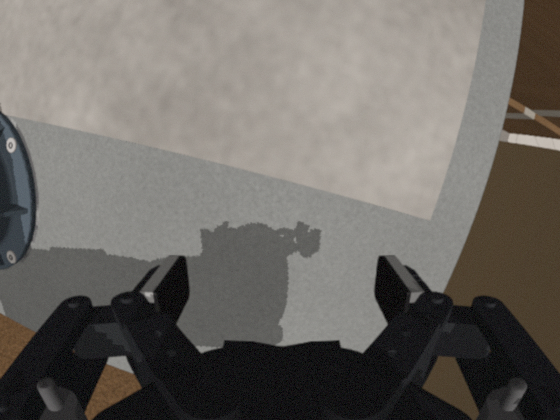

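Run:
```python
from h import *
s=bot.state(); print(R.from_rotvec(s['orientation']).as_matrix().round(3))
im=load('top0');cv2.imwrite('pics/top0c.png',cv2.resize(im['pixels'][100:360,100:460,::-1],None,fx=2.2,fy=2.2,interpolation=cv2.INTER_CUBIC))
```

```text
[[-0.966 -0.     0.258]
 [-0.258  0.001 -0.966]
 [ 0.    -1.    -0.001]]
```

View pics/top0c.png

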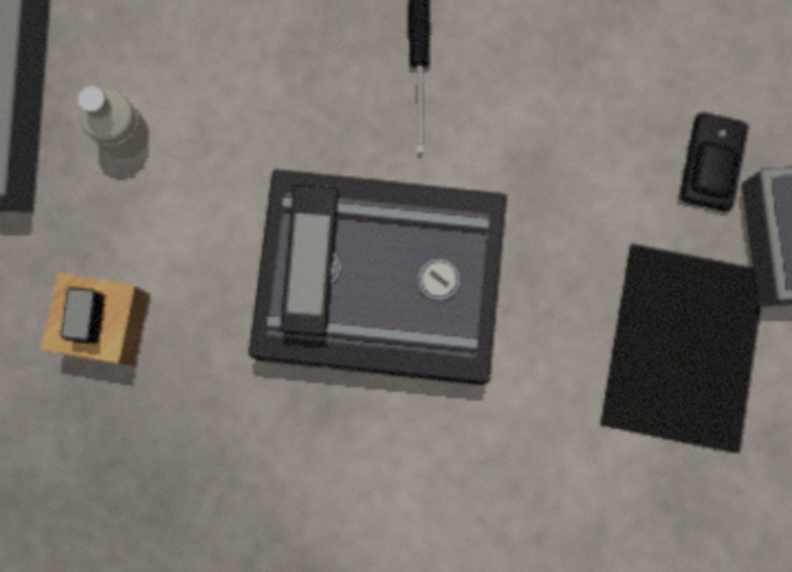

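Run:
```python
from h import *
im=load('top0')
V=np.array(im['view']);print('cam',-V[:3,:3].T@V[:3,3])
p=im['pixels'][:,:,::-1]
a=cv2.resize(p[170:280,205:340],None,fx=5.9,fy=5.4,interpolation=cv2.INTER_CUBIC)
a=cv2.resize(p[170:280,205:340],None,fx=5.4,fy=5.4,interpolation=cv2.INTER_CUBIC)
a=np.clip(a.astype(float)*2,0,255).astype(np.uint8);cv2.imwrite('pics/c1.png',a)
b=cv2.resize(p[210:320,110:180],None,fx=5.4,fy=5.4,interpolation=cv2.INTER_CUBIC)
c=cv2.resize(p[200:310,370:450],None,fx=5.4,fy=5.4,interpolation=cv2.INTER_CUBIC)
d=np.clip(np.hstack([b[:594],c]).astype(float)*2,0,255).astype(np.uint8);cv2.imwrite('pics/c2.png',d[:, :800]);print(a.shape,d.shape)
```

```text
cam [ 3.94041186e-01 -1.12253338e-03  1.24216466e+00]
(594, 729, 3) (594, 810, 3)
```

View pics/c1.png

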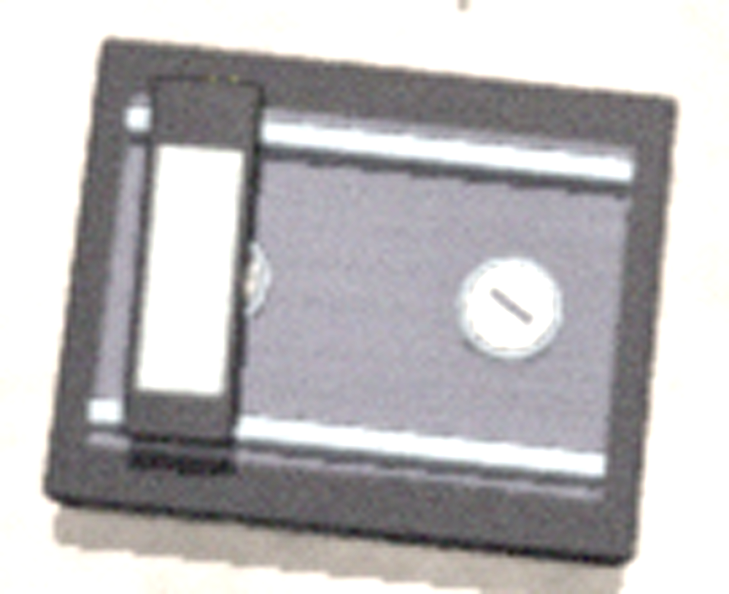

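View pics/c2.png

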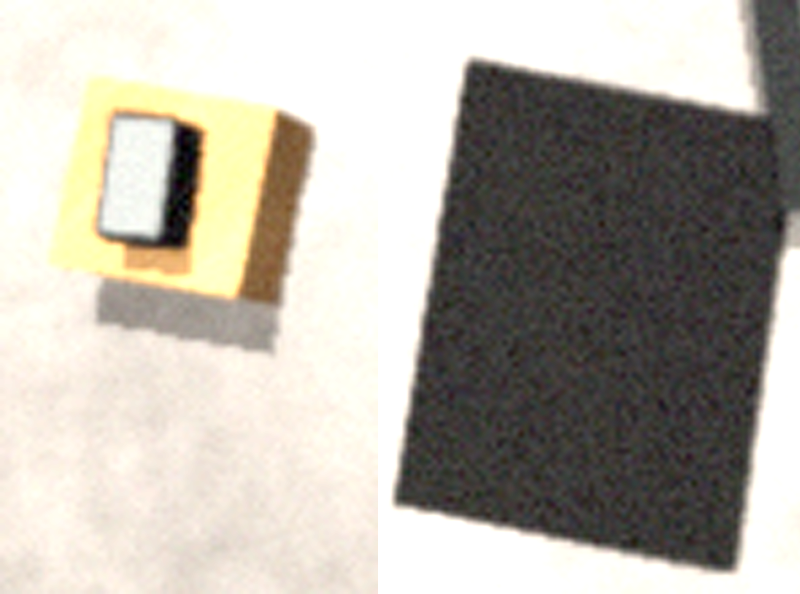

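```bash
cat > m.py <<'E'
from h import *
im=load('top0')
def c1(x,y): return 205+(x+.5)/5.4-.5,170+(y+.5)/5.4-.5
def c2a(x,y): return 110+(x+.5)/5.4-.5,210+(y+.5)/5.4-.5
def c2b(x,y): return 370+(x-378+.5)/5.4-.5,200+(y+.5)/5.4-.5
def rep(n,pts,z,f):
    P=np.array([onz(im,*f(*q),z)[:2] for q in pts])
    e=np.diff(np.vstack([P,P[:1]]),axis=0)
    print(n,'P',P.round(4).tolist(),'c',P.mean(0).round(4),'len',np.linalg.norm(e,axis=1).round(4),'ang',np.degrees(np.arctan2(e[:,1],e[:,0])).round(1))
rep('case',[(104,40),(678,98),(634,560),(48,497)],.065,c1)
rep('pack',[(152,80),(266,83),(237,440),(128,436)],.107,c1)
rep('label',[(157,144),(243,148),(224,396),(136,390)],.107,c1)
rep('railtop',[(262,125),(634,160),(604,465),(90,408)],.083,c1)
rep('pad',[(470,58),(790,118),(735,570),(396,502)],.008,c2b)
rep('handle',[(114,115),(172,116),(158,241),(99,236)],.125,c2a)
rep('block',[(92,78),(277,110),(238,298),(50,265)],.08,c2a)
rep('scr',[(464,310),(511,258),(558,305),(510,355)],.076,c1)
rep('slot',[(492,293),(530,320)],.079,c1)
E
python3 m.py
```

```text
case P [[0.6527, 0.1266], [0.6328, -0.1202], [0.4365, -0.1027], [0.457, 0.1421]] c [0.5448 0.0114] len [0.2477 0.1971 0.2457 0.1964] ang [-94.6 174.9  85.2  -4.5]
pack P [[0.627, 0.1015], [0.6268, 0.0543], [0.4793, 0.0616], [0.4799, 0.1057]] c [0.5533 0.0808] len [0.0472 0.1477 0.0441 0.1471] ang [-90.2 177.2  89.2  -1.6]
label P [[0.6002, 0.0985], [0.5993, 0.063], [0.497, 0.0674], [0.4986, 0.1032]] c [0.5488 0.083 ] len [0.0355 0.1024 0.0358 0.1017] ang [-91.4 177.5  87.4  -2.7]
railtop P [[0.6137, 0.0567], [0.6022, -0.1], [0.4743, -0.0886], [0.493, 0.1242]] c [ 0.5458 -0.0019] len [0.1571 0.1284 0.2135 0.1383] ang [-94.2 174.9  85.  -29.2]
pad P [[0.592, -0.262], [0.5683, -0.4034], [0.3712, -0.3728], [0.3967, -0.227]] c [ 0.482  -0.3163] len [0.1434 0.1995 0.148  0.1985] ang [-99.5 171.2  80.1 -10.2]
handle P [[0.5157, 0.3169], [0.5159, 0.2936], [0.4659, 0.2957], [0.4673, 0.3193]] c [0.4912 0.3064] len [0.0233 0.05   0.0237 0.0485] ang [-89.7 177.6  86.5  -2.9]
block P [[0.5359, 0.34], [0.5243, 0.2618], [0.4462, 0.2731], [0.4579, 0.3516]] c [0.4911 0.3066] len [0.079  0.0789 0.0794 0.0789] ang [-98.5 171.8  81.5  -8.5]
scr P [[0.5381, -0.0299], [0.5605, -0.0493], [0.5411, -0.0693], [0.5196, -0.0495]] c [ 0.5398 -0.0495] len [0.0296 0.0278 0.0292 0.0269] ang [ -40.8 -134.2  137.3   46.6]
slot P [[0.5451, -0.0414], [0.5342, -0.0575]] c [ 0.5396 -0.0495] len [0.0194 0.0194] ang [-124.4   55.6]
```

```bash
cat >> h.py <<'E'
def st():
    s=bot.state(); M=R.from_rotvec(s['orientation']).as_matrix(); z=M[:,2]
    print('t %.2f'%s['t'],'p',s['eef_pos'].round(4),'zyaw %.2f'%np.degrees(np.arctan2(z[1],z[0])),'down',M[:,1].round(3),'F',np.round(s['force'],1),'M',np.round(s['moment'],2),'gap %.4f'%s['finger_gap'],'j',s['joint_positions'].round(2)); return s,M
def plan(p,yaw=None):
    "yaw of tool z, deg. turn first, then shift in new frame"
    s,M=st(); z=M[:,2]; y0=np.degrees(np.arctan2(z[1],z[0]))
    # level correction + yaw
    if yaw is None: yaw=y0
    c,sn=np.cos(np.radians(yaw)),np.sin(np.radians(yaw))
    Z=np.array([c,sn,0]);Y=np.array([0,0,-1.]);X=np.cross(Y,Z)
    T=np.stack([X,Y,Z],1)
    rv=np.degrees(R.from_matrix(M.T@T).as_rotvec())
    d=T.T@(np.asarray(p)-s['eef_pos'])
    print('turn deg',rv.round(2),'then shift',d.round(4),'dist %.3f'%np.linalg.norm(d))
E
python3 -c "
from h import *
plan([.551,.082,.2],-92.5)"
```

```text
t 0.15 p [ 0.1289 -0.4829  0.248 ] zyaw -75.06 down [-0.     0.001 -1.   ] F [-0.8 -0.1 -0. ] M [ 0.03  0.01 -0.02] gap 0.0854 j [-1.31  0.21 -0.03  1.32 -0.    1.57]
turn deg [4.000e-02 1.744e+01 1.000e-02] then shift [-0.3971  0.048  -0.5828] dist 0.707
```

>>> drive_tool(commands="0 0 0 0 8.7 0 0.07; 0 0 0 0 8.7 0 0.07; -0.028 0.0034 -0.0416 0 0 0 0.07; -0.028 0.0034 -0.0416 0 0 0 0.07; -0.028 0.0034 -0.0416 0 0 0 0.07; -0.028 0.0034 -0.0416 0 0 0 0.07; -0.028 0.0034 -0.0416 0 0 0 0.07; -0.028 0.0034 -0.0416 0 0 0 0.07; -0.028 0.0034 -0.0416 0 0 0 0.07; -0.028 0.0034 -0.0416 0 0 0 0.07; -0.028 0.0034 -0.0416 0 0 0 0.07; -0.028 0.0034 -0.0416 0 0 0 0.07; -0.028 0.0034 -0.0416 0 0 0 0.07; -0.028 0.0034 -0.0416 0 0 0 0.07; -0.028 0.0034 -0.0416 0 0 0 0.07; -0.028 0.0034 -0.0416 0 0 0 0.07; 0 0 0 0 0 0 0.07", force=40)

```text
t: 2.28
eef_pos: [0.5443, 0.032, 0.2012]
orientation: [-0.042, 2.253, -2.156]
force: [-0.1, -0.7, -0.4]
finger_gap: 0.0703
```

Run:
```python
from h import *
plan([.551,.082,.1],-92.5)
im=shot('wrist','w1')
```

```text
t 2.27 p [0.5443 0.032  0.2012] zyaw -87.97 down [-0.003  0.044 -0.999] F [-0.1 -0.7 -0.4] M [-0.03  0.    0.02] gap 0.0703 j [ 0.03  0.32 -0.01  1.24  0.04  3.14]
turn deg [2.52 4.53 0.19] then shift [-0.0045  0.1012 -0.0503] dist 0.113
```

View pics/w1.png

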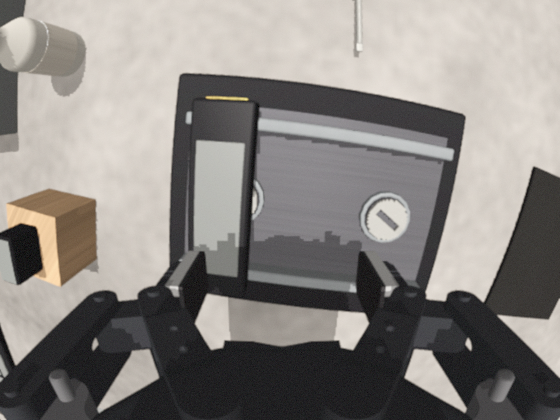

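Run:
```python
from h import *
im=load('w1')
for n,u,v,z in [('scr',386,217,.079),('s1',373,207,.079),('s2',399,228,.079),('packTR',258,104,.107),('packTL',194,101,.107),('packBR',243,294,.107),('lab',195,142,.107),('lab',244,143,.107),('lab',241,277,.107),('caseTL',182,74,.065),('caseTR',464,116,.065)]: print(n,onz(im,u,v,z,True).round(4))
plan([.55,.082,.16],87.5)
```

```text
scr [ 0.5402 -0.0475  0.079 ]
s1 [ 0.548  -0.0356  0.079 ]
s2 [ 0.5313 -0.0601  0.079 ]
packTR [0.6222 0.0546 0.107 ]
packTL [0.6245 0.0993 0.107 ]
packBR [0.4806 0.0639 0.107 ]
lab [0.5958 0.0982 0.107 ]
lab [0.5955 0.0634 0.107 ]
lab [0.4955 0.0652 0.107 ]
caseTL [0.6506 0.1241 0.065 ]
caseTR [ 0.6295 -0.1164  0.065 ]
t 2.33 p [0.5434 0.0313 0.2015] zyaw -88.03 down [-0.003  0.044 -0.999] F [-0.  -0.1  0.4] M [-0.07 -0.01  0.04] gap 0.0699 j [ 0.03  0.32 -0.01  1.24  0.04  3.14]
turn deg [   0.31 -175.49   -3.83] then shift [0.0043 0.0415 0.051 ] dist 0.066
```

>>> drive_tool(commands="0 0 0 2.5 0 0 0.07; 0 0 0 0 -10.3 0 0.07; 0 0 0 0 -10.3 0 0.07; 0 0 0 0 -10.3 0 0.07; 0 0 0 0 -10.3 0 0.07; 0 0 0 0 -10.3 0 0.07; 0 0 0 0 -10.3 0 0.07; 0 0 0 0 -10.3 0 0.07; 0 0 0 0 -10.3 0 0.07; 0 0 0 0 -10.3 0 0.07; 0 0 0 0 -10.3 0 0.07; 0 0 0 0 -10.3 0 0.07; 0 0 0 0 -10.3 0 0.07; 0 0 0 0 -10.3 0 0.07; 0 0 0 0 -10.3 0 0.07; 0 0 0 0 -10.3 0 0.07; 0 0 0 0 -10.3 0 0.07; 0 0 0 0 0 0 0.07")

```text
t: 4.58
eef_pos: [0.5431, 0.0241, 0.2024]
orientation: [-1.559, 0.177, -0.174]
force: [-0.6, -0.3, -0.7]
finger_gap: 0.0703
```

Run:
```python
from h import *
plan([.55,.082,.14],87.5)
```

```text
t 4.58 p [0.5431 0.0241 0.2024] zyaw 77.18 down [-0.001  0.005 -1.   ] F [-0.6 -0.3 -0.7] M [-0.03  0.02 -0.01] gap 0.0703 j [ 0.04  0.32 -0.02  1.24  0.01  0.27]
turn deg [ -0.29 -10.32  -0.09] then shift [0.0044 0.0624 0.0581] dist 0.085
```

>>> drive_tool(commands="0.001 0 0.02 0 -5.1 0 0.07; 0.002 0.005 0.019 0 -5.1 0 0.07; 0.0045 0.02 0.0185 0 0 0 0.07; 0 0.02 0 0 0 0 0.07; 0 0 0 0 0 0 0.07")

```text
t: 5.2
eef_pos: [0.5576, 0.0807, 0.1565]
orientation: [-1.566, 0.04, -0.035]
force: [-0.8, -0.5, 0.2]
finger_gap: 0.0705
```

Run:
```python
from h import *
plan([.551,.081,.10],87.5)
im=shot('wrist','w2')
```

```text
t 5.20 p [0.5576 0.0807 0.1565] zyaw 87.25 down [-0.003  0.005 -1.   ] F [-0.8 -0.5  0.2] M [-0.05  0.02  0.  ] gap 0.0705 j [ 0.14  0.38 -0.05  1.15  0.01  0.19]
turn deg [-0.27 -0.25 -0.2 ] then shift [-0.0066  0.0565  0.    ] dist 0.057
```

View pics/w2.png

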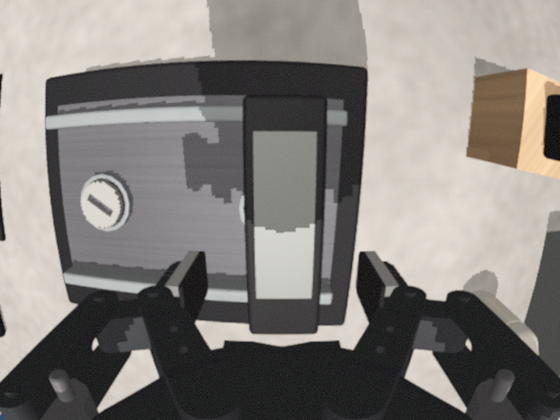

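>>> drive_tool(commands="-0.0035 0.02 0 0 0 0 0.07; -0.003 0.02 0 0 0 0 0.07; 0 0.0155 0 0 0 0 0.07; 0 0 0 0 0 0 0.07; 0 0 0 0 0 0 0.03; 0 0 0 0 0 0 0.03; 0 0 0 0 0 0 0.03; 0 0 0 0 0 0 0.03", force=40)

```text
t: 6.25
eef_pos: [0.5529, 0.0816, 0.1031]
orientation: [-1.565, 0.034, -0.035]
force: [-0.9, -0.3, 6.8]
finger_gap: 0.0451
```

Run:
```python
from h import *
st()
```

```text
t 6.25 p [0.5529 0.0816 0.1031] zyaw 87.46 down [ 0.001  0.006 -1.   ] F [-0.9 -0.3  6.8] M [-0.16  0.32 -0.1 ] gap 0.0451 j [ 0.14  0.4  -0.15  1.02  0.01  0.19]
```

>>> drive_tool(commands="0 -0.005 0 0 0 0 0.03; 0 -0.01 0 0 0 0 0.03; 0 -0.02 0 0 0 0 0.03; 0 -0.03 0 0 0 0 0.03; 0 -0.03 0 0 0 0 0.03; 0 0 0 0 0 0 0.03")

```text
t: 7.0
eef_pos: [0.5536, 0.0812, 0.1996]
orientation: [-1.565, 0.032, -0.037]
force: [0.0, 0.4, -3.8]
finger_gap: 0.0452
```

Run:
```python
from h import *
plan([.482,-.317,.15],80.5)
im=shot('wrist','w3'); im=shot('scene','s3')
```

```text
t 7.00 p [0.5536 0.0812 0.1996] zyaw 87.48 down [ 0.003  0.006 -1.   ] F [ 0.   0.4 -3.8] M [ 0.04 -0.04 -0.02] gap 0.0452 j [0.14 0.34 0.02 1.24 0.01 0.19]
turn deg [-0.36  6.98  0.15] then shift [-0.0048  0.0496 -0.4046] dist 0.408
```

View pics/w3.png

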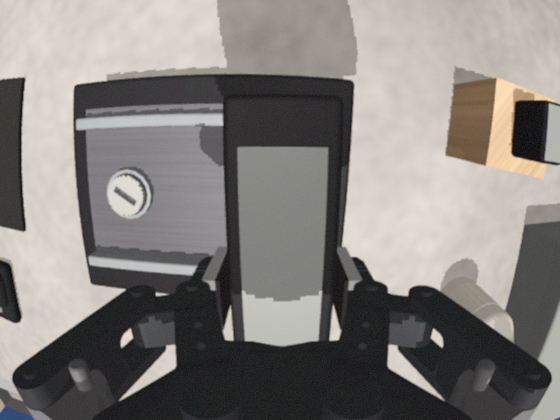

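View pics/s3.png

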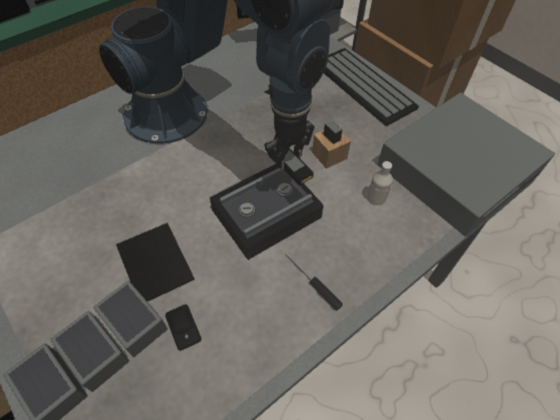

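>>> drive_tool(commands="0 0 0 0 3.5 0 0.03; 0 0 0 0 3.5 0 0.03; 0 0 -0.0405 0 0 0 0.03; -0.0005 0 -0.0405 0 0 0 0.03; -0.0005 0 -0.0405 0 0 0 0.03; -0.0005 0 -0.0405 0 0 0 0.03; -0.0005 0 -0.0405 0 0 0 0.03; -0.0005 0.005 -0.0405 0 0 0 0.03; -0.0005 0.01 -0.0405 0 0 0 0.03; -0.0005 0.02 -0.0405 0 0 0 0.03; -0.0005 0.02 -0.0405 0 0 0 0.03; -0.0005 0.02 -0.0405 0 0 0 0.03; 0 0.02 0 0 0 0 0.03; 0 0 0 0 0 0 0.03")

```text
t: 8.85
eef_pos: [0.4791, -0.3164, 0.0976]
orientation: [-1.559, 0.135, -0.127]
force: [-0.2, -0.4, -2.5]
finger_gap: 0.045
```

Run:
```python
from h import *
plan([.484,-.317,.035],80.5)
im=shot('top','t4')
p=im['pixels'][:,:,::-1]
cv2.imwrite('pics/t4c.png',np.clip(2*cv2.resize(p[190:320,350:470],None,fx=4.6,fy=4.6,interpolation=cv2.INTER_CUBIC).astype(float),0,255))
im=load('s3');
```

```text
t 8.85 p [ 0.4791 -0.3164  0.0976] zyaw 80.44 down [-0.005  0.008 -1.   ] F [-0.2 -0.4 -2.5] M [ 0.05 -0.03 -0.01] gap 0.0450 j [-0.59  0.44 -0.1   1.03  0.   -0.42]
turn deg [-0.41 -0.06 -0.34] then shift [0.0049 0.0626 0.0002] dist 0.063[ WARN:0@1.538] global loadsave.cpp:1063 imwrite_ Unsupported depth image for selected encoder is fallbacked to CV_8U.
```

View pics/t4c.png

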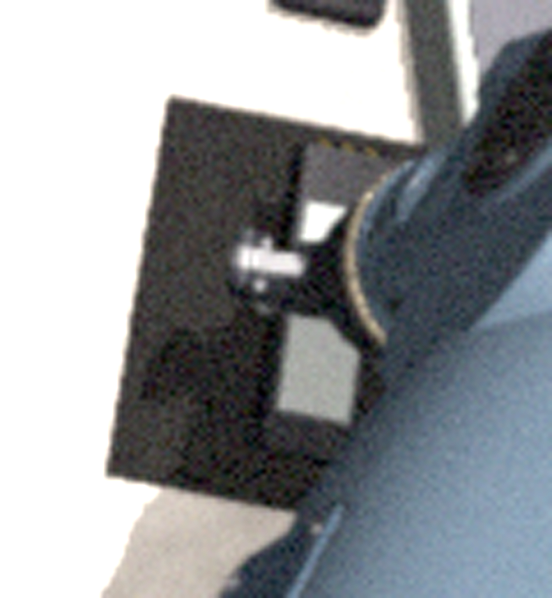

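>>> drive_tool(commands="0.002 0.02 0 -0.4 0 -0.3 0.03; 0.002 0.02 0 0 0 0 0.03; 0.001 0.015 0 0 0 0 0.03; 0 0.006 0 0 0 0 0.03; 0 0.003 0 0 0 0 0.03; 0 0.002 0 0 0 0 0.03; 0 0.002 0 0 0 0 0.03; 0 0 0 0 0 0 0.03")

```text
t: 9.9
eef_pos: [0.4859, -0.318, 0.0321]
orientation: [-1.569, 0.128, -0.133]
force: [-0.4, 0.9, -2.8]
finger_gap: 0.0452
```

Run:
```python
from h import *
st()
```

```text
t 9.90 p [ 0.4859 -0.318   0.0321] zyaw 80.48 down [ 0.003 -0.002 -1.   ] F [-0.4  0.9 -2.8] M [-0.01  0.03  0.02] gap 0.0452 j [-0.58  0.5  -0.19  0.88 -0.   -0.41]
```

Not yet in contact; creep down.

>>> drive_tool(commands="-0.001 0.002 0 0 0 0 0.03; 0 0.0015 0 0 0 0 0.03; 0 0.0015 0 0 0 0 0.03; 0 0.001 0 0 0 0 0.03; 0 0 0 0 0 0 0.03")

```text
t: 10.52
eef_pos: [0.485, -0.318, 0.028]
orientation: [-1.57, 0.127, -0.134]
force: [-11.8, 6.4, 34.1]
finger_gap: 0.0449
```

Run:
```python
from h import *
st()
```

```text
t 10.53 p [ 0.485 -0.318  0.028] zyaw 80.46 down [ 0.004 -0.003 -1.   ] F [-11.8   6.4  34.1] M [ 1.82  2.39 -0.22] gap 0.0449 j [-0.58  0.5  -0.2   0.86 -0.   -0.41]
```

>>> drive_tool(commands="0 -0.001 0 0 0 0 0.03; 0 0 0 0 0 0 0.065; 0 0 0 0 0 0 0.065; 0 0 0 0 0 0 0.065; 0 -0.01 0 0 0 0 0.065; 0 -0.03 0 0 0 0 0.065; 0 -0.04 0 0 0 0 0.065; 0 -0.04 0 0 0 0 0.065; 0 -0.03 0 0 0 0 0.065")

```text
t: 11.65
eef_pos: [0.4847, -0.3176, 0.1795]
orientation: [-1.57, 0.127, -0.134]
force: [-0.3, -0.4, -0.6]
finger_gap: 0.0648
```

Run:
```python
from h import *
plan([.491,.3066,.2],87)
im=shot('wrist','w5')
```

```text
t 11.65 p [ 0.4847 -0.3176  0.1795] zyaw 80.48 down [ 0.005 -0.003 -1.   ] F [-0.3 -0.4 -0.6] M [-0.08 -0.02  0.01] gap 0.0648 j [-0.58  0.39  0.04  1.21 -0.   -0.41]
turn deg [ 0.17 -6.52  0.29] then shift [-0.0264 -0.0205  0.6237] dist 0.625
```

View pics/w5.png

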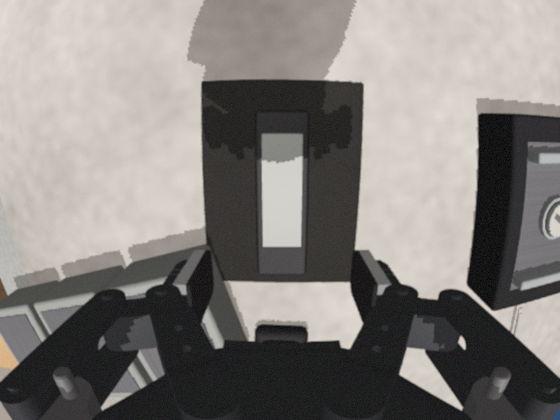

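Run:
```python
from h import *
im=load('w5')
def mm(l,z): 
    P=np.array([onz(im,u,v,z,True)[:2] for u,v in l]); print(P.round(4).tolist(),P.mean(0).round(4))
mm([(203,82),(363,83),(352,281),(213,277)],.008)
mm([(257,112),(307,112),(306,274),(258,273)],.032)
```

```text
[[0.3698, -0.3713], [0.3947, -0.2274], [0.589, -0.2608], [0.5606, -0.4025]] [ 0.4785 -0.3155]
[[0.4082, -0.3255], [0.415, -0.2848], [0.5595, -0.3071], [0.5511, -0.3511]] [ 0.4835 -0.3171]
```

>>> drive_tool(commands="0 -0.01 0 0 -3.25 0 0.065; 0 -0.01 0 0 -3.25 0 0.065; -0.0017 0 0.039 0 0 0 0.065; -0.0017 0 0.039 0 0 0 0.065; -0.0017 0 0.039 0 0 0 0.065; -0.0017 0 0.039 0 0 0 0.065; -0.0017 0 0.039 0 0 0 0.065; -0.0017 0 0.039 0 0 0 0.065; -0.0017 0 0.039 0 0 0 0.065; -0.0017 0 0.039 0 0 0 0.065; -0.0017 0 0.039 0 0 0 0.065; -0.0017 0 0.039 0 0 0 0.065; -0.0017 0 0.039 0 0 0 0.065; -0.0017 0 0.039 0 0 0 0.065; -0.0017 0 0.039 0 0 0 0.065; -0.0017 0 0.039 0 0 0 0.065; -0.0017 0 0.039 0 0 0 0.065; -0.0017 0 0.039 0 0 0 0.065; 0 0 0 0 0 0 0.065")

```text
t: 14.08
eef_pos: [0.4897, 0.3094, 0.1955]
orientation: [-1.572, 0.037, -0.042]
force: [1.4, -0.2, 0.0]
finger_gap: 0.0645
```

Run:
```python
from h import *
plan([.491,.3066,.105],87)
im=shot('wrist','w6')
```

```text
t 14.07 p [0.4897 0.3094 0.1955] zyaw 87.13 down [ 0.003 -0.002 -1.   ] F [ 1.4 -0.2  0. ] M [-0.03  0.04 -0.06] gap 0.0645 j [ 0.57  0.39  0.07  1.25 -0.    0.62]
turn deg [0.11 0.13 0.19] then shift [ 0.0014  0.0905 -0.0027] dist 0.091
```

View pics/w6.png

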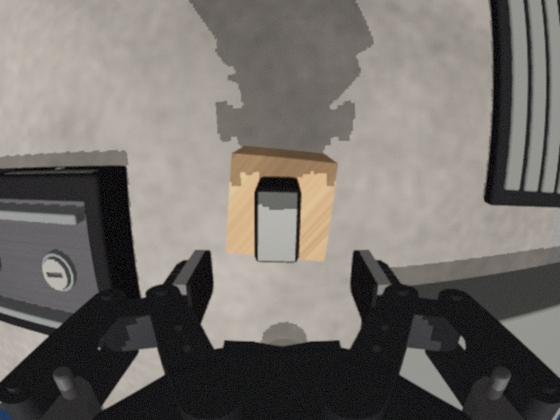

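Run:
```python
from h import *
im=load('w6')
def mm(l,z): 
    P=np.array([onz(im,u,v,z,True)[:2] for u,v in l]); print(P.round(4).tolist(),P.mean(0).round(4))
    d=P[1]-P[0]; print(np.degrees(np.arctan2(d[1],d[0])).round(1),np.linalg.norm(d).round(4))
mm([(259,193),(299,193),(297,262),(258,262)],.125)
mm([(233,153),(337,162),(326,261),(227,252)],.080)
mm([(47,271),(66,273)],.079)
p=im['pixels'][:,:,::-1]
cv2.imwrite('pics/w6c.png',cv2.resize(p[240:310,20:110],None,fx=8,fy=8,interpolation=cv2.INTER_CUBIC))
```

```text
[[0.4665, 0.2967], [0.4678, 0.3213], [0.5141, 0.3184], [0.5129, 0.2927]] [0.4903 0.3073]
87.2 0.0246
[[0.4448, 0.2754], [0.4553, 0.3526], [0.5353, 0.3433], [0.5236, 0.2635]] [0.4898 0.3087]
82.2 0.078
[[0.5439, 0.0668], [0.5451, 0.0937]] [0.5445 0.0802]
87.6 0.0269
```

View pics/w6c.png

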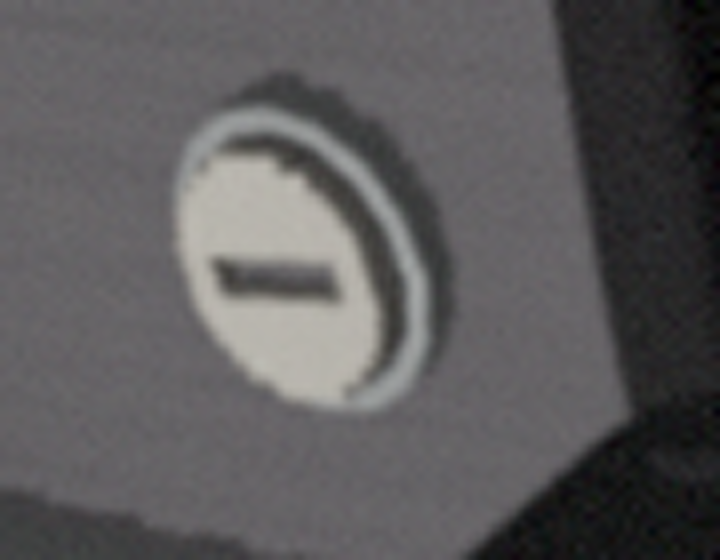

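>>> drive_tool(commands="0.0005 0.03 -0.001 0 0 0 0.065; 0 0.03 -0.001 0 0 0 0.065; 0 0.02 0 0 0 0 0.065; 0 0.0105 0 0 0 0 0.065; 0 0 0 0 0 0 0.065")

```text
t: 14.75
eef_pos: [0.4907, 0.3043, 0.105]
orientation: [-1.573, 0.04, -0.044]
force: [0.7, -0.0, 1.0]
finger_gap: 0.065
```

Run:
```python
from h import *
plan([.4905,.3073,.105],87)
im=shot('wrist','w7')
```

```text
t 14.75 p [0.4907 0.3043 0.105 ] zyaw 86.94 down [ 0.003 -0.003 -1.   ] F [ 0.7 -0.   1. ] M [-0.04 -0.    0.01] gap 0.0650 j [ 0.56  0.43 -0.1   1.04 -0.    0.61]
turn deg [ 0.15 -0.06  0.17] then shift [-0.0004 -0.      0.003 ] dist 0.003
```

View pics/w7.png

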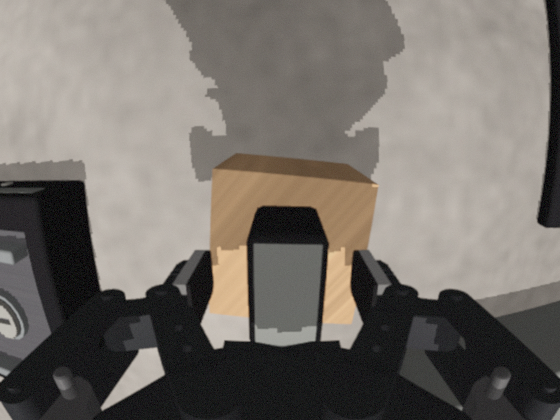

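>>> drive_tool(commands="0 0 0.003 0 0 0 0.05; 0 0 0 0 0 0 0.02; 0 0 0 0 0 0 0.02; 0 0 0 0 0 0 0.02; 0 0 0 0 0 0 0.02; 0 0 0 0 0 0 0.02", force=80)

```text
t: 15.55
eef_pos: [0.4913, 0.3083, 0.1057]
orientation: [-1.572, 0.038, -0.045]
force: [0.3, -0.3, 6.7]
finger_gap: 0.0291
```

Run:
```python
from h import *
st()
```

```text
t 15.55 p [0.4913 0.3083 0.1057] zyaw 86.99 down [ 0.004 -0.002 -1.   ] F [ 0.3 -0.3  6.7] M [0.09 0.22 0.03] gap 0.0291 j [ 0.56  0.44 -0.09  1.04 -0.    0.61]
```

>>> drive_tool(commands="0 -0.01 0 0 0 0 0.02; 0 -0.025 0 0 0 0 0.02; 0 -0.035 0 0 0 0 0.02; 0 -0.035 0 0 0 0 0.02; 0 0 0 0 0 0 0.02")

```text
t: 16.18
eef_pos: [0.4917, 0.3089, 0.2131]
orientation: [-1.57, 0.036, -0.047]
force: [0.7, 0.6, -1.4]
finger_gap: 0.0291
```

Run:
```python
from h import *
im=shot('scene','s8');im=shot('wrist','w8'); 
plan([.55,.073,.21],87)
```

```text
t 16.27 p [0.4906 0.3082 0.21  ] zyaw 86.98 down [ 0.003 -0.002 -1.   ] F [ 0.6  0.1 -1.6] M [-0.    0.02 -0.07] gap 0.0289 j [ 0.56  0.39  0.1   1.29 -0.    0.62]
turn deg [ 0.12 -0.02  0.2 ] then shift [ 0.0717 -0.     -0.2318] dist 0.243
```

View pics/w8.png

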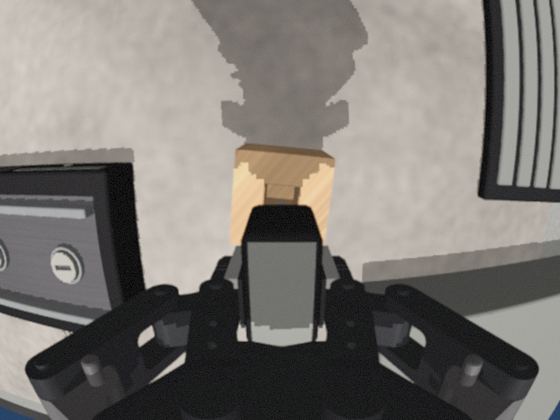

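View pics/s8.png

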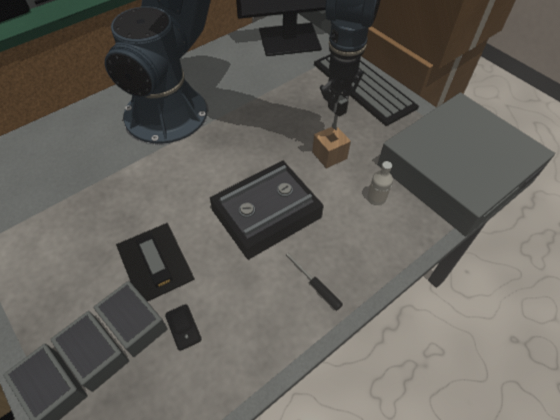

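Run:
```python
from h import *
s,M=st()
im=load('w8');V=np.array(im['view']);o=-V[:3,:3].T@V[:3,3];p=s['eef_pos']
print('cam in tool',(M.T@(o-p)).round(4), 'axis in tool',(M.T@(-V[2,:3])).round(3))
for u,v,z in [(249,243,p[2]+.0193),(316,243,p[2]+.0193),(258,207,p[2]-.0257),(303,207,p[2]-.0257)]:
    q=onz(im,u,v,z,True); print(q.round(4),(M.T@(q-p)).round(4))
q=onz(im,66,265,.079,True);print(q)
q=onz(im,57,266,.079,True);r=onz(im,75,268,.079,True);print(q,r)
t=load('top0')
for f in ['t4']:
  pass
```

```text
t 16.27 p [0.4906 0.3082 0.21  ] zyaw 86.98 down [ 0.003 -0.002 -1.   ] F [ 0.6  0.1 -1.6] M [-0.    0.02 -0.07] gap 0.0289 j [ 0.56  0.39  0.1   1.29 -0.    0.62]
cam in tool [-0.0652 -0.1262  0.0004] axis in tool [0.262 0.965 0.001]
[0.4663 0.2985 0.2293] [-0.0236 -0.0194 -0.011 ]
[0.4676 0.3222 0.2293] [-0.0236 -0.0194  0.0127]
[0.4653 0.2986 0.1843] [-0.0248  0.0256 -0.0108]
[0.4664 0.3204 0.1843] [-0.0248  0.0256  0.011 ]
[0.54457772 0.08190768 0.079     ]
[0.54610262 0.06808229 0.079     ] [0.54768628 0.09353134 0.079     ]
```

Run:
```python
from h import *
plan([.553,.133,.21],87)
```

```text
t 16.27 p [0.4906 0.3082 0.21  ] zyaw 86.98 down [ 0.003 -0.002 -1.   ] F [ 0.6  0.1 -1.6] M [-0.    0.02 -0.07] gap 0.0289 j [ 0.56  0.39  0.1   1.29 -0.    0.62]
turn deg [ 0.12 -0.02  0.2 ] then shift [ 0.0715 -0.     -0.1717] dist 0.186
```

>>> drive_tool(commands="0.014 0 -0.034 0 0 0 0.02; 0.014 0 -0.034 0 0 0 0.02; 0.014 0 -0.034 0 0 0 0.02; 0.014 0 -0.034 0 0 0 0.02; 0.0155 0 -0.036 0 0 0 0.02; 0 0 0 0 -10 0 0.02; 0 0 0 0 -10 0 0.02; 0 0 0 0 -10 0 0.02; 0 0 0 0 -10 0 0.02; 0 0 0 0 -10 0 0.02; 0 0 0 0 -10 0 0.02; 0 0 0 0 -10 0 0.02; 0 0 0 0 -10 0 0.02; 0 0 0 0 -10 0 0.02; 0 0 0 0 0 0 0.02; 0 0 0 0 0 0 0.02")

```text
t: 18.27
eef_pos: [0.5526, 0.1326, 0.21]
orientation: [-1.239, -1.168, 1.168]
force: [-0.2, 0.2, -0.9]
finger_gap: 0.0292
```

Run:
```python
from h import *
st()
im=shot('wrist','w9')
```

```text
t 18.27 p [0.5526 0.1326 0.21  ] zyaw 176.75 down [ 0.002 -0.003 -1.   ] F [-0.2  0.2 -0.9] M [ 0.02 -0.04 -0.  ] gap 0.0292 j [ 0.24  0.36  0.07  1.28 -0.   -1.28]
```

View pics/w9.png

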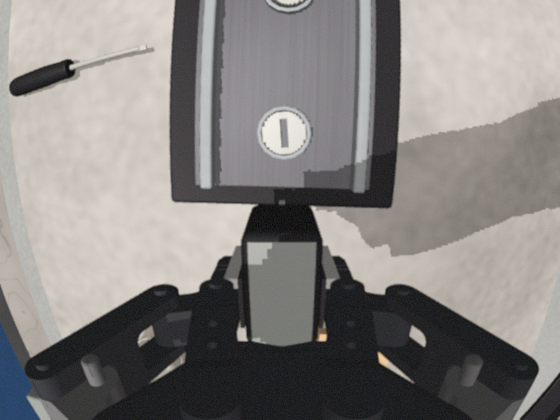

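```bash
cat > slot.py <<'E'
from h import *
import sys
def slot(fn,u0,v0,z,r=34,thr=None):
    im=load(fn); g=cv2.cvtColor(im['pixels'],cv2.COLOR_RGB2GRAY)
    c=g[v0-r:v0+r,u0-r:u0+r]
    disc=(c>150).astype(np.uint8)
    cs,_=cv2.findContours(disc,cv2.RETR_EXTERNAL,cv2.CHAIN_APPROX_NONE)
    k=max(cs,key=cv2.contourArea); 
    (ex,ey),ax,an=cv2.fitEllipse(k)
    fill=np.zeros_like(disc); cv2.drawContours(fill,[k],-1,1,-1)
    inner=np.zeros_like(disc); cv2.circle(inner,(int(round(ex)),int(round(ey))),int(min(ax)/2*0.8),1,-1)
    sl=((c<130)&(inner>0)).astype(np.uint8)
    n,l,stt,ce=cv2.connectedComponentsWithStats(sl); 
    i=1+np.argmax(stt[1:,4]); ys,xs=np.where(l==i)
    P=np.array([onz(im,u0-r+x,v0-r+y,z,True)[:2] for x,y in zip(xs,ys)])
    m=P.mean(0); w,v=np.linalg.eigh(np.cov((P-m).T)); d=v[:,1]
    q=(P-m)@d
    print('disc',(u0-r+ex,v0-r+ey),ax,onz(im,u0-r+ex,v0-r+ey,z,True).round(4),'slot px',len(xs),xs.mean()+u0-r,ys.mean()+v0-r,'world',m.round(4),'ang',np.degrees(np.arctan2(d[1],d[0])).round(2),'len',np.ptp(q).round(4))
    cv2.imwrite('pics/'+fn+'_s.png',cv2.resize(np.hstack([c,sl*255]),None,fx=5,fy=5,interpolation=cv2.INTER_NEAREST))
if __name__=='__main__': slot(sys.argv[1],int(sys.argv[2]),int(sys.argv[3]),float(sys.argv[4]))
E
python3 slot.py w9 284 132 .079
python3 -c "
from h import *
im=load('w9');s,M=st();p=s['eef_pos']
V=np.array(im['view']);o=-V[:3,:3].T@V[:3,3];print('cam in tool',(M.T@(o-p)).round(4))
for u,v,z in [(246,242,.2293),(322,242,.2293),(258,206,.1843),(308,206,.1843)]: print((M.T@(onz(im,u,v,z,True)-p)).round(4))"
```

```text
disc (283.1808319091797, 132.27088165283203) (52.96218490600586, 53.26259994506836) [0.5485 0.0741 0.079 ] slot px 7 281.0 133.0 world [0.5502 0.0745] ang 86.76 len 0.0047
t 18.32 p [0.5527 0.1326 0.2102] zyaw 176.78 down [ 0.003 -0.003 -1.   ] F [-0.4  0.3 -1.1] M [-0.01  0.    0.01] gap 0.0289 j [ 0.24  0.36  0.07  1.28 -0.   -1.28]
cam in tool [-0.0651 -0.1249  0.0003]
[-0.0247 -0.019  -0.0122]
[-0.0247 -0.0191  0.0143]
[-0.0261  0.026  -0.0112]
[-0.0261  0.0259  0.0128]
```

View pics/w9_s.png

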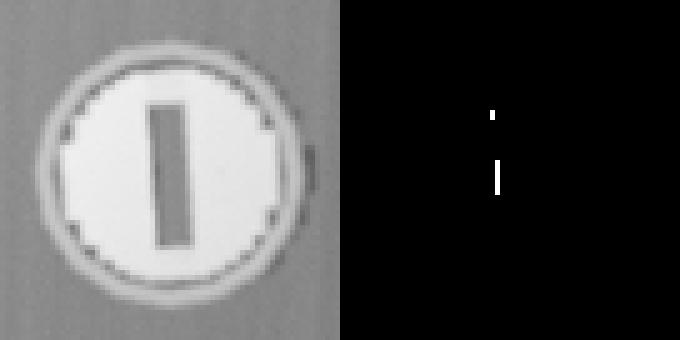

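```bash
sed -i 's/c<130/c<200/' slot.py; python3 slot.py w9 284 132 .079
python3 -c "
from h import *
st()
"
```

```text
disc (283.1808319091797, 132.27088165283203) (52.96218490600586, 53.26259994506836) [0.5485 0.0741 0.079 ] slot px 227 283.6211453744493 132.97356828193833 world [0.5482 0.0746] ang 91.11 len 0.0225
t 18.32 p [0.5527 0.1326 0.2102] zyaw 176.78 down [ 0.003 -0.003 -1.   ] F [-0.4  0.3 -1.1] M [-0.01  0.    0.01] gap 0.0289 j [ 0.24  0.36  0.07  1.28 -0.   -1.28]
```

View pics/w9_s.png

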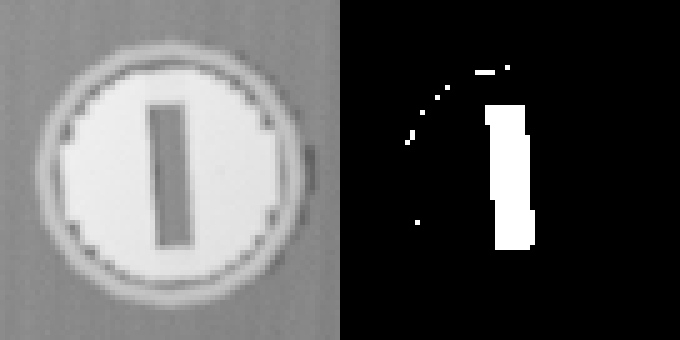

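```bash
python3 -c "
from h import *
plan([.549,.074,.185],-178.9)
"
```

```text
t 18.32 p [0.5527 0.1326 0.2102] zyaw 176.78 down [ 0.003 -0.003 -1.   ] F [-0.4  0.3 -1.1] M [-0.01  0.    0.01] gap 0.0289 j [ 0.24  0.36  0.07  1.28 -0.   -1.28]
turn deg [ 0.15 -4.32 -0.15] then shift [-0.0585  0.0252  0.0049] dist 0.064
```

>>> drive_tool(commands="0 0 0 0.15 -4.3 -0.15 0.02; -0.015 0 0.001 0 0 0 0.02; -0.02 0 0.0015 0 0 0 0.02; -0.0155 0.005 0.0015 0 0 0 0.02; -0.008 0.01 0.001 0 0 0 0.02; 0 0.01 0 0 0 0 0.02; 0 0 0 0 0 0 0.02; 0 0 0 0 0 0 0.02")

```text
t: 19.32
eef_pos: [0.5493, 0.0745, 0.1856]
orientation: [-1.199, -1.227, 1.225]
force: [0.1, -0.6, -1.5]
finger_gap: 0.0292
```

Run:
```python
from h import *
plan([.549,.074,.185],-178.9)
a=shot('scene','s10');b=shot('top','t10');shot('wrist','w10')
st()
a=a['pixels'][160:250,215:325,::-1];b=b['pixels'][170:280,205:340,::-1]
cv2.imwrite('pics/s10c.png',cv2.resize(a,None,fx=7,fy=6.6,interpolation=cv2.INTER_CUBIC));cv2.imwrite('pics/t10c.png',cv2.resize(b,None,fx=5.4,fy=5.4,interpolation=cv2.INTER_CUBIC))
```

```text
t 19.32 p [0.5493 0.0745 0.1856] zyaw -178.69 down [ 0.001  0.    -1.   ] F [ 0.1 -0.6 -1.5] M [0.04 0.06 0.02] gap 0.0292 j [ 0.13  0.34 -0.02  1.21  0.   -1.46]
turn deg [0.03 0.21 0.02] then shift [-0.0005  0.0006  0.0003] dist 0.001
t 19.48 p [0.5495 0.0744 0.1859] zyaw -178.70 down [ 0.001  0.    -1.   ] F [-0.1 -0.4 -0.2] M [ 0.01 -0.   -0.01] gap 0.0288 j [ 0.13  0.34 -0.02  1.21  0.   -1.46]
```

View pics/s10c.png

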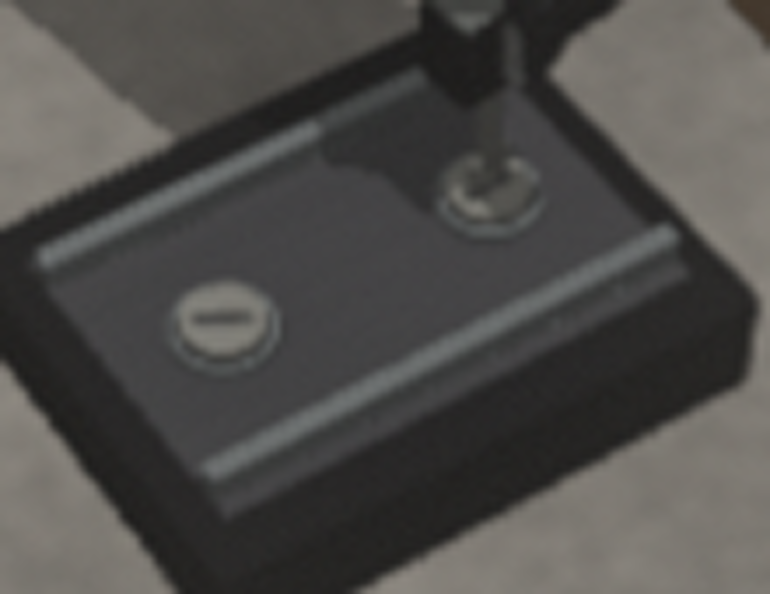

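View pics/w10.png

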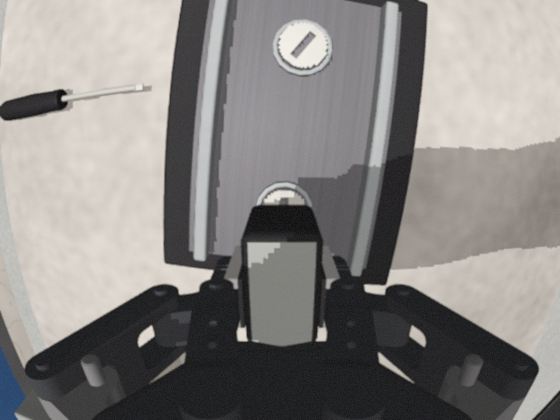

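>>> drive_tool(commands="0 0.005 0 0 0 0 0.02; 0 0.004 0 0 0 0 0.02; 0 0.001 0 0 0 0 0.02; 0 0.001 0 0 0 0 0.02; 0 0.001 0 0 0 0 0.02; 0 0 0 0 0 0 0.02")

```text
t: 20.23
eef_pos: [0.5493, 0.0741, 0.1736]
orientation: [-1.199, -1.226, 1.225]
force: [-0.5, 0.1, -0.2]
finger_gap: 0.0291
```

```bash
python3 -c "
from h import *
st()
"
```

```text
t 20.23 p [0.5493 0.0741 0.1736] zyaw -178.72 down [ 0.001  0.    -1.   ] F [-0.5  0.1 -0.2] M [ 0.09  0.03 -0.  ] gap 0.0291 j [ 0.13  0.35 -0.04  1.18  0.   -1.46]
```

>>> drive_tool(commands="0 0.001 0 0 0 0 0.02; 0 0.001 0 0 0 0 0.02; 0 0.001 0 0 0 0 0.02; 0 0 0 0 0 0 0.02")

```text
t: 20.72
eef_pos: [0.549, 0.0744, 0.1704]
orientation: [-1.198, -1.226, 1.225]
force: [-1.6, 3.5, -1.6]
finger_gap: 0.029
```

```bash
python3 -c "
from h import *
st()
"
```

```text
t 20.73 p [0.549  0.0744 0.1704] zyaw -178.71 down [ 0.     0.001 -1.   ] F [-1.6  3.5 -1.6] M [ 0.95  0.59 -0.  ] gap 0.0290 j [ 0.13  0.35 -0.05  1.17  0.   -1.46]
```

>>> drive_tool(commands="0 0.0008 0 0 0 0 0.02; 0 0 0 0 6 0 0.02; 0 0.0003 0 0 6 0 0.02; 0 0.0004 0 0 6 0 0.02; 0 0.0004 0 0 6 0 0.02; 0 0.0004 0 0 6 0 0.02; 0 0 0 0 0 0 0.02")

```text
t: 21.6
eef_pos: [0.5489, 0.0744, 0.168]
orientation: [-1.405, -0.831, 0.831]
force: [-4.4, 3.3, -0.0]
finger_gap: 0.0289
```

```bash
python3 -c "
from h import *
st()
"
```

```text
t 21.60 p [0.5489 0.0744 0.168 ] zyaw 151.20 down [-0.     0.001 -1.   ] F [-4.4  3.3 -0. ] M [1.16 1.11 0.04] gap 0.0289 j [ 0.13  0.35 -0.05  1.17  0.   -0.93]
```

>>> drive_tool(commands="0 0.0008 0 0 6 0 0.02; 0 0.0004 0 0 6 0 0.02; 0 0.0004 0 0 6 0 0.02; 0 0.0004 0 0 6 0 0.02; 0 0.0004 0 0 6 0 0.02; 0 0 0 0 0 0 0.02")

```text
t: 22.35
eef_pos: [0.5491, 0.0742, 0.1658]
orientation: [-1.528, -0.429, 0.428]
force: [-4.8, 3.0, 0.7]
finger_gap: 0.029
```

```bash
python3 -c "
from h import *
st()
"
```

```text
t 22.35 p [0.5491 0.0742 0.1658] zyaw 121.32 down [ 0.  0. -1.] F [-4.8  3.   0.7] M [0.88 1.01 0.04] gap 0.0290 j [ 0.13  0.35 -0.06  1.16  0.   -0.41]
```

>>> drive_tool(commands="0 0.0006 0 0 6 0 0.02; 0 0.0005 0 0 6 0 0.02; 0 0.0005 0 0 6 0 0.02; 0 0.0004 0 0 6 0 0.02; 0 0 0 0 0 0 0.02")

```text
t: 22.98
eef_pos: [0.5493, 0.074, 0.1642]
orientation: [-1.568, -0.102, 0.1]
force: [-3.4, 1.3, 4.3]
finger_gap: 0.0291
```

```bash
python3 -c "
from h import *
st()
"
```

```text
t 22.98 p [0.5493 0.074  0.1642] zyaw 97.37 down [ 0.001  0.    -1.   ] F [-3.4  1.3  4.3] M [0.5  1.14 0.35] gap 0.0291 j [ 0.13  0.35 -0.06  1.16 -0.    0.01]
```

>>> drive_tool(commands="0 0.0005 0 0 3 0 0.02; 0 0 0 0 3 0 0.02; 0 0 0 0 0 0 0.02")

```text
t: 23.35
eef_pos: [0.5495, 0.0739, 0.164]
orientation: [-1.571, -0.021, 0.018]
force: [-3.1, 0.8, 7.4]
finger_gap: 0.0291
```

```bash
python3 -c "
from h import *
st()
"
```

```text
t 23.35 p [0.5495 0.0739 0.164 ] zyaw 91.43 down [ 0.002 -0.    -1.   ] F [-3.1  0.8  7.4] M [0.44 0.71 0.42] gap 0.0291 j [ 0.13  0.35 -0.06  1.15 -0.    0.11]
```

>>> drive_tool(commands="0 0 0 0 -3 0 0.02; 0 0 0 0 -3 0 0.02; 0 -0.005 0 0 0 0 0.02; 0 -0.015 0 0 0 0 0.02; 0 -0.02 0 0 0 0 0.02; 0.02 0 0 0 0 0 0.02; 0.04 0 0 0 0 0 0.02; 0 0 0 0 0 0 0.02; 0 0 0 0 0 0 0.02")

```text
t: 24.48
eef_pos: [0.6086, 0.0815, 0.2039]
orientation: [-1.569, -0.1, 0.099]
force: [-0.8, 0.5, -1.1]
finger_gap: 0.0289
```

Run:
```python
from h import *
st()
shot('wrist','w11')
```

```text
t 24.48 p [0.6086 0.0815 0.2039] zyaw 97.27 down [ 0.001 -0.    -1.   ] F [-0.8  0.5 -1.1] M [-0.01  0.02  0.03] gap 0.0289 j [ 0.13  0.46  0.2   1.31 -0.    0.01]
```

View pics/w11.png

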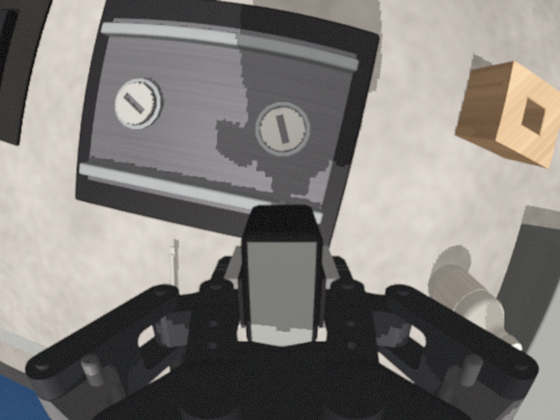

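```bash
sed -i 's/c<200/c<SL/; s/c>150/c>TH/; s/^import sys/import sys\nTH=float(sys.argv[5]) if len(sys.argv)>5 else 150\nSL=float(sys.argv[6]) if len(sys.argv)>6 else 200/' slot.py
python3 - <<'E'
from h import *
im=load('w11');g=cv2.cvtColor(im['pixels'],cv2.COLOR_RGB2GRAY)
print(g[130,255:312]); print(g[106,108:165])
E
python3 slot.py w11 283 129 .073 118 110; cp pics/w11_s.png pics/w11_sL.png
python3 slot.py w11 137 103 .079
```

```text
[118 136 137 125 115 133 161 168 169 170 170 169 170 170 170 171 169 169
 169 168 168 169 169 161 121  92  95  95  94  93  99 122 157 169 168 169
 169 166 167 167 166 166 168 168 167 168 164 166 166 154 135 126 136 137
 123 103  95]
[124 124 126 124 127 124 144 180 202 212 215 215 215 215 215 215 215 216
 217 215 216 216 212 194 157 109  92  94 118 129 130 131 141 162 193 212
 217 219 218 218 217 218 216 198 150 104  74  85 144 185 200 188 132  86
  80 104 132]
disc (282.22362899780273, 128.60729598999023) (53.28321075439453, 53.47816848754883) [0.548  0.0744 0.073 ] slot px 170 282.2 128.81176470588235 world [0.5482 0.0744] ang -159.14 len 0.0216
disc (137.015625, 103.32766342163086) (44.272682189941406, 50.6197509765625) [ 0.5379 -0.0453  0.079 ] slot px 205 133.35121951219512 102.90731707317073 world [ 0.5376 -0.0488] ang 53.61 len 0.0235
```

View pics/w11_sL.png

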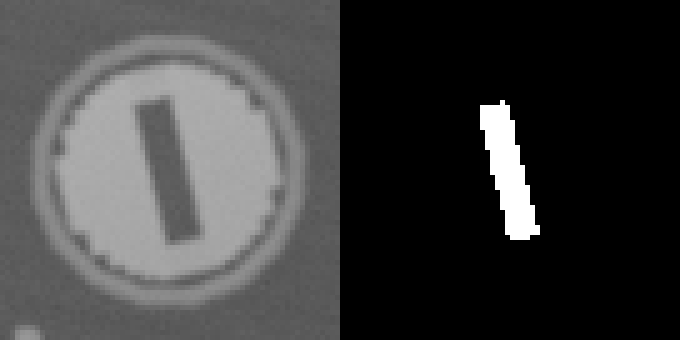

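View pics/w11_s.png

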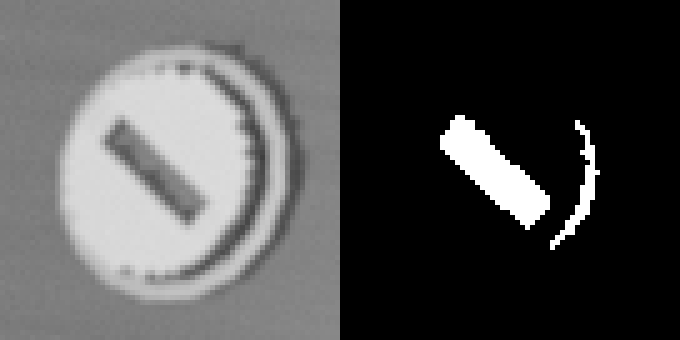

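Run:
```python
from h import *
plan([.5487,.0743,.180],110.5)
```

```text
t 24.52 p [0.6084 0.0814 0.2039] zyaw 97.26 down [ 0.001 -0.    -1.   ] F [-0.7  0.1 -1.3] M [-0.04  0.01  0.03] gap 0.0295 j [ 0.13  0.46  0.2   1.31 -0.    0.01]
turn deg [ 1.000e-02 -1.324e+01  4.000e-02] then shift [-0.0584  0.0239  0.0142] dist 0.065
```

>>> drive_tool(commands="0 0 0 0 -6.6 0 0.02; 0 0 0 0 -6.6 0 0.02; -0.02 0 0.005 0 0 0 0.02; -0.02 0 0.005 0 0 0 0.02; -0.0184 0.01 0.0042 0 0 0 0.02; 0 0.014 0 0 0 0 0.02; 0 0 0 0 0 0 0.02; 0 0 0 0 0 0 0.02", force=120)

```text
t: 25.52
eef_pos: [0.5495, 0.0746, 0.1797]
orientation: [-1.552, -0.281, 0.28]
force: [-0.7, 0.9, -1.4]
finger_gap: 0.0284
```

Run:
```python
from h import *
plan([.5487,.0743,.171],110.5)
shot('wrist','w12')
```

```text
t 25.52 p [0.5495 0.0746 0.1797] zyaw 110.48 down [ 0.001  0.    -1.   ] F [-0.7  0.9 -1.4] M [-0.05 -0.04 -0.04] gap 0.0284 j [ 0.13  0.34 -0.03  1.19  0.   -0.22]
turn deg [ 0.01 -0.02  0.06] then shift [-0.0009  0.0087  0.    ] dist 0.009
```

View pics/w12.png

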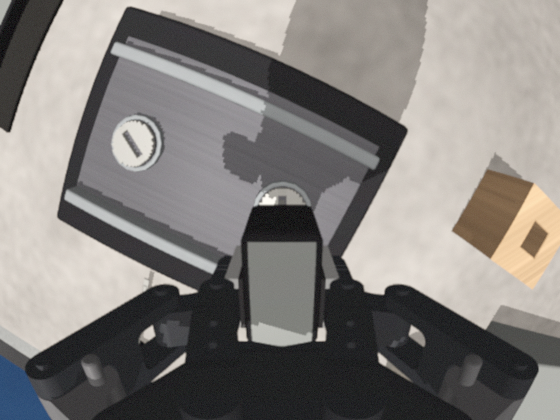

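>>> drive_tool(commands="-0.0007 0.005 0 0 0 0 0.02; 0 0.004 0 0 0 0 0.02; 0 0.002 0 0 0 0 0.02; 0 0.002 0 0 0 0 0.02; 0 0 0 0 0 0 0.02")

```text
t: 26.2
eef_pos: [0.5485, 0.0743, 0.1663]
orientation: [-1.552, -0.281, 0.28]
force: [1.6, 0.2, -1.7]
finger_gap: 0.0287
```

Run:
```python
from h import *
st()
```

```text
t 26.20 p [0.5485 0.0743 0.1663] zyaw 110.48 down [ 0.001  0.    -1.   ] F [ 1.6  0.2 -1.7] M [ 0.09 -0.28  0.02] gap 0.0287 j [ 0.13  0.35 -0.06  1.16  0.   -0.22]
```

>>> drive_tool(commands="0 0.001 0 0 0 0 0.02; 0 0.001 0 0 0 0 0.02; 0 0 0 0 0 0 0.02")

```text
t: 26.58
eef_pos: [0.5485, 0.0743, 0.1644]
orientation: [-1.552, -0.281, 0.28]
force: [0.5, 0.7, -1.8]
finger_gap: 0.0287
```

Run:
```python
from h import *
st()
```

```text
t 26.57 p [0.5485 0.0743 0.1644] zyaw 110.48 down [ 0.001  0.    -1.   ] F [ 0.5  0.7 -1.8] M [ 0.05 -0.34 -0.01] gap 0.0287 j [ 0.13  0.35 -0.06  1.16  0.   -0.22]
```

>>> drive_tool(commands="0 0.0006 0 0 4 0 0.02; 0 0.0003 0 0 4 0 0.02; 0 0 0 0 0 0 0.02")

```text
t: 26.95
eef_pos: [0.5486, 0.0743, 0.1637]
orientation: [-1.564, -0.172, 0.17]
force: [0.5, -1.1, 1.0]
finger_gap: 0.0288
```

Run:
```python
from h import *
st()
```

```text
t 26.95 p [0.5486 0.0743 0.1637] zyaw 102.50 down [ 0.001  0.    -1.   ] F [ 0.5 -1.1  1. ] M [-0.12 -0.25  0.05] gap 0.0288 j [ 0.13  0.35 -0.07  1.15  0.   -0.08]
```

>>> drive_tool(commands="0 0.0003 0 0 4 0 0.02; 0 0.0003 0 0 4 0 0.02; 0 0 0 0 0 0 0.02")

```text
t: 27.32
eef_pos: [0.5489, 0.0742, 0.1635]
orientation: [-1.57, -0.064, 0.061]
force: [1.2, -1.0, 5.1]
finger_gap: 0.0286
```

Run:
```python
from h import *
st()
```

```text
t 27.32 p [0.5489 0.0742 0.1635] zyaw 94.55 down [ 0.002  0.    -1.   ] F [ 1.2 -1.   5.1] M [-0.3  -0.5   0.46] gap 0.0286 j [ 0.13  0.35 -0.07  1.15 -0.    0.06]
```

>>> drive_tool(commands="0 0 0 0 3 0 0.02; 0 0 0 0 3 0 0.02; 0 0 0 0 0 0 0.02; 0 0 0 0 0 0 0.02")

```text
t: 27.82
eef_pos: [0.5491, 0.0741, 0.1635]
orientation: [-1.571, 0.017, -0.02]
force: [3.0, -2.5, 6.3]
finger_gap: 0.0287
```

Run:
```python
from h import *
st();shot('wrist','w13')
```

```text
t 27.82 p [0.5491 0.0741 0.1635] zyaw 88.65 down [ 0.002 -0.    -1.   ] F [ 3.  -2.5  6.3] M [-0.64 -0.7   0.86] gap 0.0287 j [ 0.13  0.35 -0.07  1.15 -0.    0.16]
```

View pics/w13.png

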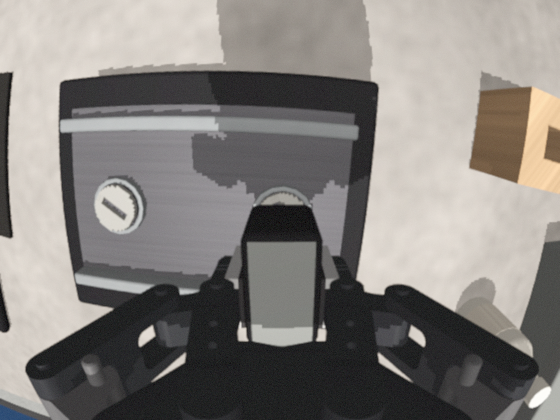

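>>> drive_tool(commands="0 0 0 0 -4 0 0.02; 0 0 0 0 0 0 0.02; 0 -0.004 0 0 0 0 0.02; 0 -0.015 0 0 0 0 0.02; 0 -0.021 0 0 0 0 0.02; 0.02 0 0 0 0 0 0.02; 0.04 0 0 0 0 0 0.02; 0 0 0 0 0 0 0.02; 0 0 0 0 0 0 0.02")

```text
t: 29.0
eef_pos: [0.6079, 0.0769, 0.2031]
orientation: [-1.57, -0.034, 0.034]
force: [-0.0, -0.5, -2.1]
finger_gap: 0.0287
```

```bash
python3 - <<'E'
from h import *
st();shot('wrist','w14')
E
python3 slot.py w14 282 129 .073 118 110
```

```text
t 29.00 p [0.6079 0.0769 0.2031] zyaw 92.51 down [-0.  0. -1.] F [-0.  -0.5 -2.1] M [ 0.02 -0.08 -0.09] gap 0.0287 j [0.13 0.46 0.2  1.31 0.   0.08]
disc (281.3286361694336, 129.98149490356445) (53.3307991027832, 53.837093353271484) [0.5479 0.0743 0.073 ] slot px 168 281.4107142857143 130.36904761904762 world [0.5482 0.0744] ang -159.64 len 0.0216
```

View pics/w14.png

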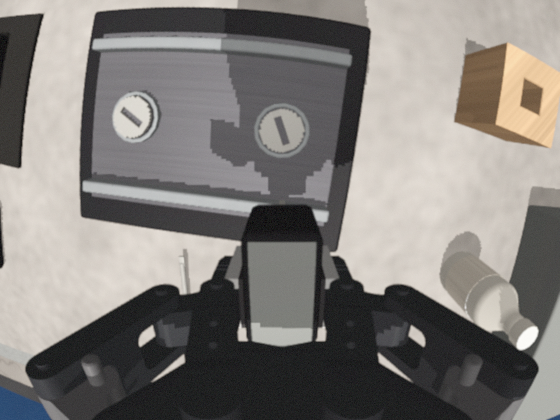

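```bash
python3 - <<'E'
from h import *
plan([.573,.0,.205],145.6)
E
python3 slot.py w14 134 117 .079
```

```text
t 29.05 p [0.6078 0.0769 0.2033] zyaw 92.50 down [ 0.  0. -1.] F [-0.1  0.5 -1.1] M [-0.04  0.03  0.01] gap 0.0284 j [0.13 0.46 0.2  1.31 0.   0.08]
turn deg [-1.00e-02 -5.31e+01  2.00e-02] then shift [-0.0831 -0.0017 -0.0147] dist 0.084
disc (134.36134338378906, 116.75926971435547) (44.310733795166016, 50.50677490234375) [ 0.5378 -0.0453  0.079 ] slot px 200 130.8 116.74000000000001 world [ 0.5377 -0.0487] ang 52.17 len 0.0235
```

>>> drive_tool(commands="0 0 0 0 -8.9 0 0.02; 0 0 0 0 -8.9 0 0.02; 0 0 0 0 -8.9 0 0.02; 0 0 0 0 -8.9 0 0.02; 0 0 0 0 -8.9 0 0.02; 0 0 0 0 -8.6 0 0.02; -0.028 -0.001 -0.005 0 0 0 0.02; -0.028 -0.001 -0.005 0 0 0 0.02; -0.027 0 -0.005 0 0 0 0.02; 0 0 0 0 0 0 0.02; 0 0 0 0 0 0 0.02")

```text
t: 30.42
eef_pos: [0.5737, 0.0003, 0.2053]
orientation: [-1.435, -0.757, 0.755]
force: [0.4, -0.5, -1.7]
finger_gap: 0.0286
```

Run:
```python
from h import *
st()
im=shot('wrist','w15')
print(proj(im,[.5385,-.0493,.079],True))
```

```text
t 30.43 p [5.737e-01 3.000e-04 2.053e-01] zyaw 145.59 down [ 0.001  0.001 -1.   ] F [ 0.4 -0.5 -1.7] M [-0.03 -0.03 -0.04] gap 0.0286 j [ 0.    0.37  0.08  1.27  0.   -0.97]
(np.float64(282.9685333949725), np.float64(128.9785832878173))
```

View pics/w15.png

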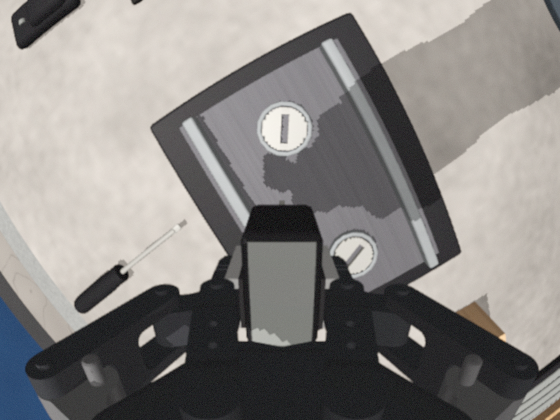

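```bash
python3 slot.py w15 284 129 .079
python3 - <<'E'
from h import *
s,M=st()
im=load('w15');p=im['pixels'][:,:,::-1]
cv2.imwrite('pics/w15c.png',cv2.resize(p[220:290,310:400],None,fx=8,fy=8,interpolation=cv2.INTER_CUBIC))
plan([.5385,-.0493,.185],145.6)
E
```

```text
disc (283.62000274658203, 128.29456329345703) (53.98366165161133, 54.99201583862305) [ 0.5378 -0.0495  0.079 ] slot px 232 284.0344827586207 128.42672413793105 world [ 0.5376 -0.0492] ang 52.5 len 0.0227
t 30.48 p [5.738e-01 5.000e-04 2.051e-01] zyaw 145.61 down [ 0.001  0.    -1.   ] F [-0.1 -0.3 -1.5] M [ 0.01 -0.01 -0.01] gap 0.0283 j [ 0.    0.38  0.08  1.27  0.   -0.97]
t 30.48 p [5.738e-01 5.000e-04 2.051e-01] zyaw 145.61 down [ 0.001  0.    -1.   ] F [-0.1 -0.3 -1.5] M [ 0.01 -0.01 -0.01] gap 0.0283 j [ 0.    0.38  0.08  1.27  0.   -0.97]
turn deg [0.03 0.01 0.05] then shift [-0.0611  0.0201  0.001 ] dist 0.064
```

View pics/w15c.png

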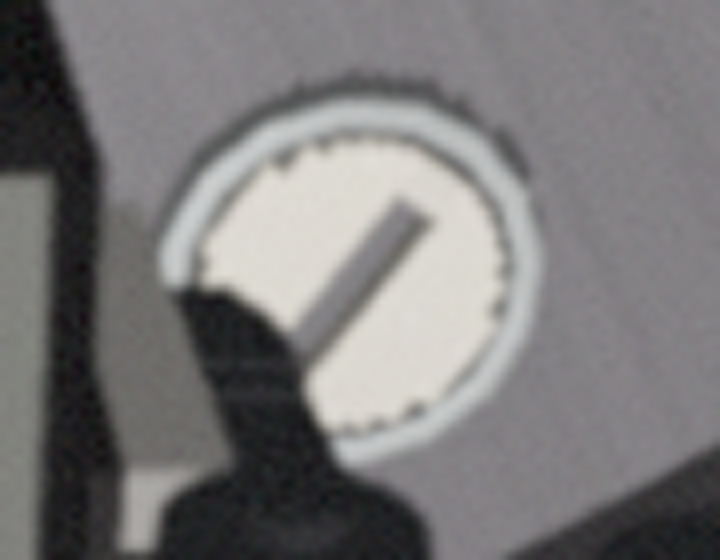

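View pics/w15_s.png

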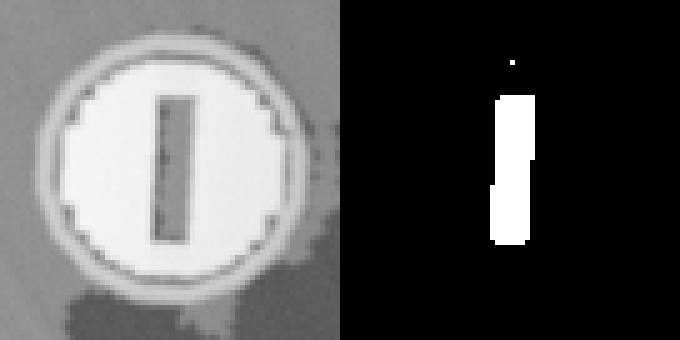

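Run:
```python
from h import *
plan([.5383,-.0496,.185],142.8)
```

```text
t 30.48 p [5.738e-01 5.000e-04 2.051e-01] zyaw 145.61 down [ 0.001  0.    -1.   ] F [-0.1 -0.3 -1.5] M [ 0.01 -0.01 -0.01] gap 0.0283 j [ 0.    0.38  0.08  1.27  0.   -0.97]
turn deg [0.03 2.81 0.05] then shift [-0.0614  0.0201 -0.002 ] dist 0.065
```

>>> drive_tool(commands="0 0 0 0 2.8 0 0.02; -0.02 0 -0.0007 0 0 0 0.02; -0.02 0 -0.0007 0 0 0 0.02; -0.0214 0.005 -0.0006 0 0 0 0.02; 0 0.01 0 0 0 0 0.02; 0 0.005 0 0 0 0 0.02; 0 0 0 0 0 0 0.02; 0 0 0 0 0 0 0.02")

```text
t: 31.48
eef_pos: [0.5385, -0.0499, 0.185]
orientation: [-1.449, -0.72, 0.719]
force: [0.1, 0.5, -0.5]
finger_gap: 0.0292
```

Run:
```python
from h import *
plan([.5383,-.0496,.175],142.8)
shot('wrist','w16')
```

```text
t 31.48 p [ 0.5385 -0.0499  0.185 ] zyaw 142.81 down [ 0.001  0.    -1.   ] F [ 0.1  0.5 -0.5] M [ 0.02  0.01 -0.01] gap 0.0292 j [-0.09  0.31 -0.06  1.19  0.   -1.01]
turn deg [0.03 0.01 0.04] then shift [0.0001 0.01   0.0004] dist 0.010
```

View pics/w16.png

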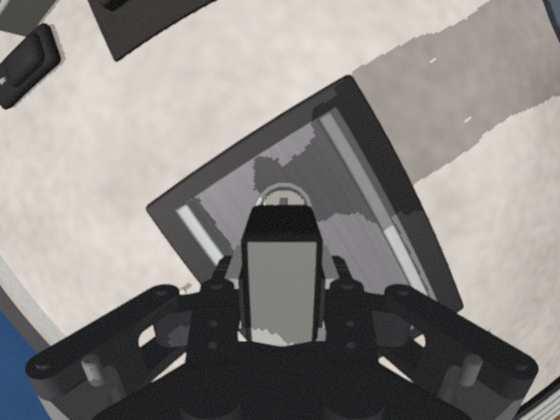

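Aligned (slot end at (284,200), centred under the handle). Descend.

>>> drive_tool(commands="0 0.005 0 0 0 0 0.02; 0 0.004 0 0 0 0 0.02; 0 0.001 0 0 0 0 0.02; 0 0.001 0 0 0 0 0.02; 0 0.001 0 0 0 0 0.02; 0 0.001 0 0 0 0 0.02; 0 0 0 0 0 0 0.02")

```text
t: 32.4
eef_pos: [0.5384, -0.0499, 0.1718]
orientation: [-1.448, -0.72, 0.718]
force: [-0.5, 5.1, -0.2]
finger_gap: 0.0287
```

Run:
```python
from h import *
st()
```

```text
t 32.40 p [ 0.5384 -0.0499  0.1718] zyaw 142.79 down [ 0.001  0.001 -1.   ] F [-0.5  5.1 -0.2] M [1.16 0.09 0.03] gap 0.0287 j [-0.09  0.32 -0.09  1.16  0.   -1.01]
```

>>> drive_tool(commands="0.0003 0.001 0.0003 0 0 0 0.02; 0 0.0012 0 0 0 0 0.02; 0 0.0004 0 0 6 0 0.02; 0 0.0004 0 0 6 0 0.02; 0 0.0004 0 0 6 0 0.02; 0 0.0004 0 0 6 0 0.02; 0 0.0004 0 0 6 0 0.02; 0 0 0 0 0 0 0.02")

```text
t: 33.4
eef_pos: [0.5383, -0.0496, 0.1677]
orientation: [-1.548, -0.313, 0.312]
force: [-1.3, 4.8, 3.0]
finger_gap: 0.0292
```

Run:
```python
from h import *
st()
```

```text
t 33.40 p [ 0.5383 -0.0496  0.1677] zyaw 112.82 down [ 0.001  0.001 -1.   ] F [-1.3  4.8  3. ] M [1.35 0.33 0.03] gap 0.0292 j [-0.09  0.32 -0.09  1.15  0.   -0.49]
```

>>> drive_tool(commands="0 0.0004 0 0 6 0 0.02; 0 0.0004 0 0 6 0 0.02; 0 0.0004 0 0 6 0 0.02; 0 0.0004 0 0 6 0 0.02; 0 0.0004 0 0 6 0 0.02; 0 0.0004 0 0 6 0 0.02; 0 0 0 0 0 0 0.02")

```text
t: 34.28
eef_pos: [0.5383, -0.0499, 0.1653]
orientation: [-1.563, 0.179, -0.18]
force: [-1.0, 1.1, 1.5]
finger_gap: 0.0289
```

Run:
```python
from h import *
st()
```

```text
t 34.27 p [ 0.5383 -0.0499  0.1653] zyaw 76.93 down [ 0.001 -0.    -1.   ] F [-1.   1.1  1.5] M [0.61 0.17 0.  ] gap 0.0289 j [-0.09  0.32 -0.1   1.15 -0.    0.14]
```

>>> drive_tool(commands="0 0.0005 0 0 6 0 0.02; 0 0.0005 0 0 6 0 0.02; 0 0.0005 0 0 6 0 0.02; 0 0.0004 0 0 5 0 0.02; 0 0 0 0 5 0 0.02; 0 0 0 0 0 0 0.02")

```text
t: 35.02
eef_pos: [0.5381, -0.0502, 0.1635]
orientation: [-1.498, 0.56, -0.561]
force: [-2.2, -0.0, 5.6]
finger_gap: 0.0287
```

Run:
```python
from h import *
st()
```

```text
t 35.02 p [ 0.5381 -0.0502  0.1635] zyaw 48.97 down [ 0.001 -0.001 -1.   ] F [-2.2 -0.   5.6] M [-0.1   0.83  0.37] gap 0.0287 j [-0.09  0.32 -0.1   1.14 -0.    0.62]
```

>>> drive_tool(commands="0 0 0 0 4 0 0.02; 0 0 0 0 4 0 0.02; 0 0 0 0 0 0 0.02; 0 0 0 0 0 0 0.02")

```text
t: 35.52
eef_pos: [0.5385, -0.0504, 0.1636]
orientation: [-1.466, 0.667, -0.67]
force: [0.1, -3.9, 5.4]
finger_gap: 0.0289
```

Run:
```python
from h import *
st()
```

```text
t 35.52 p [ 0.5385 -0.0504  0.1636] zyaw 40.97 down [ 0.001 -0.001 -1.   ] F [ 0.1 -3.9  5.4] M [-1.22  0.07  0.68] gap 0.0289 j [-0.09  0.32 -0.1   1.14 -0.    0.76]
```

>>> drive_tool(commands="0 0 0 0 -6 0 0.02; 0 0 0 0 0 0 0.02; 0 -0.004 0 0 0 0 0.02; 0 -0.015 0 0 0 0 0.02; 0 -0.025 0 0 0 0 0.02; 0.02 0 0 0 0 0 0.02; 0.04 0 0 0 0 0 0.02; 0 0 0 0 0 0 0.02; 0 0 0 0 0 0 0.02")

```text
t: 36.65
eef_pos: [0.5819, -0.0906, 0.2078]
orientation: [-1.488, 0.59, -0.59]
force: [-0.8, 1.0, -1.5]
finger_gap: 0.0285
```

```bash
python3 - <<'E'
from h import *
im=shot('wrist','w17')
plan([.4905,.3075,.22],87)
E
python3 slot.py w17 282 129 .073 150 200; python3 slot.py w17 282 129 .073 118 110
```

```text
t 36.70 p [ 0.5817 -0.0904  0.2079] zyaw 46.78 down [ 0.001  0.001 -1.   ] F [-0.1 -0.  -0.6] M [ 0.02 -0.04  0.01] gap 0.0287 j [-0.15  0.41  0.13  1.29  0.    0.6 ]
turn deg [-5.000e-02 -4.022e+01  3.000e-02] then shift [-0.1119 -0.0121  0.3926] dist 0.408
disc (283.5532569885254, 127.00469207763672) (41.425716400146484, 49.66534423828125) [ 0.5377 -0.0464  0.073 ] slot px 407 277.6412776412776 128.64373464373466 world [ 0.5355 -0.0507] ang 151.03 len 0.0252
disc (285.8417167663574, 123.85800361633301) (52.3256721496582, 71.38160705566406) [ 0.5371 -0.0433  0.073 ] slot px 53 282.8867924528302 137.54716981132077 world [ 0.5435 -0.0525] ang 161.96 len 0.0089
```

View pics/w17.png

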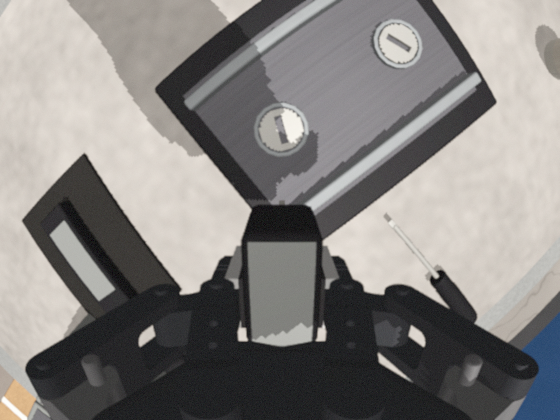

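Run:
```python
from h import *
im=load('w17');p=im['pixels'][:,:,::-1]
a=cv2.resize(p[95:163,248:316],None,fx=6,fy=6,interpolation=cv2.INTER_CUBIC);b=cv2.resize(p[10:78,364:432],None,fx=6,fy=6,interpolation=cv2.INTER_CUBIC)
cv2.imwrite('pics/w17c.png',np.hstack([a[:,:400],b[:,:400]]))
```

```text
(no output)
```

View pics/w17c.png

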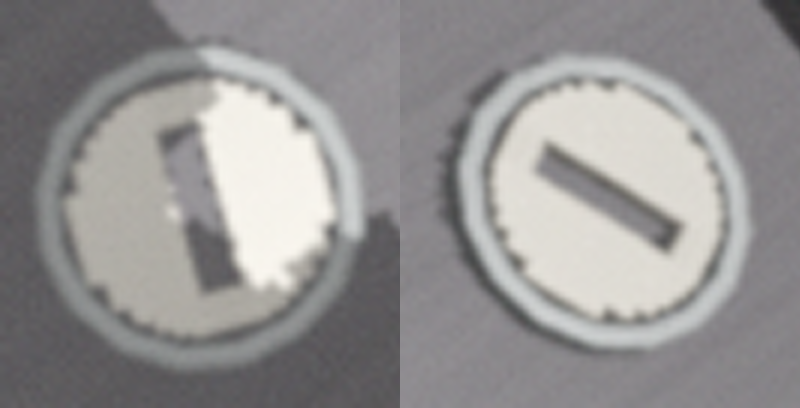

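Run:
```python
from h import *
plan([.491,.308,.215],82)
im=load('w14')
P=[onz(im,u,v,.08,True)[:2] for u,v in [(527,79),(544,87),(537,112),(521,103)]]
print(np.mean(P,0))
```

```text
t 36.70 p [ 0.5817 -0.0904  0.2079] zyaw 46.78 down [ 0.001  0.001 -1.   ] F [-0.1 -0.  -0.6] M [ 0.02 -0.04  0.01] gap 0.0287 j [-0.15  0.41  0.13  1.29  0.    0.6 ]
turn deg [-5.000e-02 -3.522e+01  3.000e-02] then shift [-0.1452 -0.0071  0.3819] dist 0.409
[0.48872308 0.30765792]
```

>>> drive_tool(commands="0 0 0 0 -8.8 0 0.02; 0 0 0 0 -8.8 0 0.02; 0 0 0 0 -8.8 0 0.02; 0 0 0 0 -8.8 0 0.02; -0.01 -0.002 0.027 0 0 0 0.02; -0.0135 -0.001 0.0355 0 0 0 0.02; -0.0135 -0.001 0.0355 0 0 0 0.02; -0.0135 -0.001 0.0355 0 0 0 0.02; -0.0135 -0.001 0.0355 0 0 0 0.02; -0.0135 -0.001 0.0355 0 0 0 0.02; -0.0135 0 0.0355 0 0 0 0.02; -0.0135 0 0.0355 0 0 0 0.02; -0.0135 0 0.0355 0 0 0 0.02; -0.0135 0 0.0355 0 0 0 0.02; -0.014 0 0.0354 0 0 0 0.02; 0 0 0 0 0 0 0.02; 0 0 0 0 0 0 0.02")

```text
t: 38.83
eef_pos: [0.4906, 0.3076, 0.2147]
orientation: [-1.568, 0.109, -0.11]
force: [0.1, -1.1, -2.3]
finger_gap: 0.0287
```

Run:
```python
from h import *
im=shot('wrist','w18');shot('scene','s18')
plan([.491,.308,.18],82)
a=load('s18')['pixels'][80:180,290:400,::-1]
cv2.imwrite('pics/s18c.png',cv2.resize(a,None,fx=6,fy=6,interpolation=cv2.INTER_CUBIC))
```

```text
t 38.92 p [0.4911 0.307  0.2147] zyaw 81.95 down [ 0.001  0.    -1.   ] F [ 0.1 -0.3 -1. ] M [-0.01 -0.05 -0.01] gap 0.0287 j [ 0.56  0.38  0.11  1.3  -0.    0.7 ]
turn deg [-0.02 -0.05  0.04] then shift [-0.0003  0.0347  0.001 ] dist 0.035
```

View pics/w18.png

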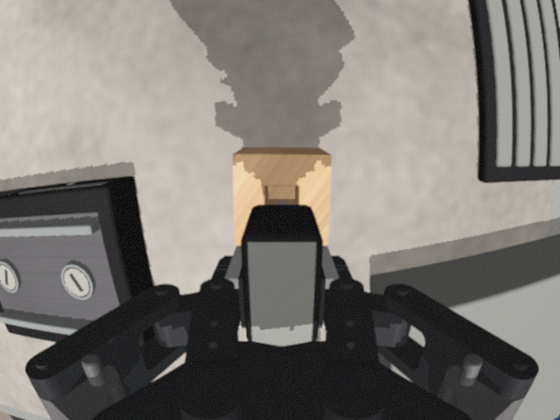

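View pics/s18c.png

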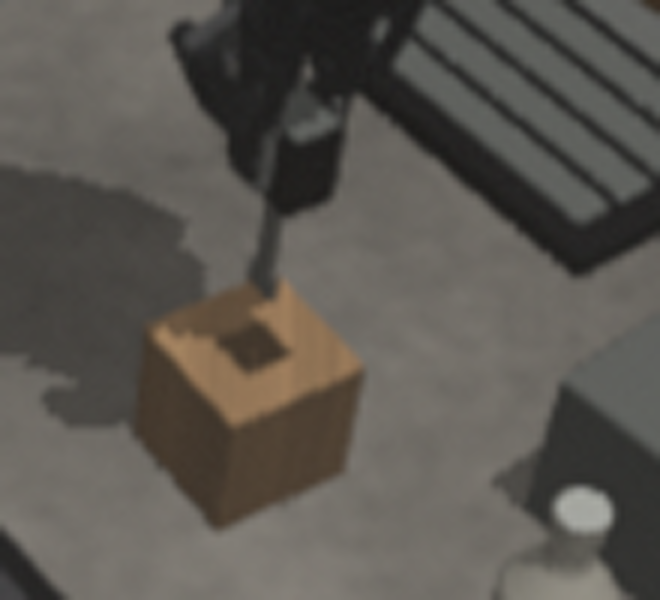

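>>> drive_tool(commands="0 0.02 0.0007 0 0 0 0.02; 0 0.015 0 0 0 0 0.02; 0 0.01 0 0 0 0 0.02; 0 0.01 0 0 0 0 0.02; 0 0 0 0 0 0 0.02")

```text
t: 39.55
eef_pos: [0.491, 0.3081, 0.1588]
orientation: [-1.568, 0.11, -0.11]
force: [-0.5, 1.2, -1.2]
finger_gap: 0.0286
```

Run:
```python
from h import *
plan([.491,.308,.106],82)
```

```text
t 39.55 p [0.491  0.3081 0.1588] zyaw 81.97 down [-0. -0. -1.] F [-0.5  1.2 -1.2] M [-0.02 -0.03 -0.06] gap 0.0286 j [ 0.56  0.41  0.    1.17 -0.    0.7 ]
turn deg [ 0.02 -0.03 -0.01] then shift [-0.      0.0528 -0.0001] dist 0.053
```

Tip is 17 mm inside the hole with no contact force.

>>> drive_tool(commands="0 0.015 0 0 0 0 0.02; 0 0.015 0 0 0 0 0.02; 0 0.012 0 0 0 0 0.02; 0 0.005 0 0 0 0 0.02; 0 0.003 0 0 0 0 0.02; 0 0.0015 0 0 0 0 0.02; 0 0 0 0 0 0 0.02")

```text
t: 40.42
eef_pos: [0.4914, 0.3084, 0.1081]
orientation: [-1.568, 0.109, -0.111]
force: [0.7, -0.4, -1.1]
finger_gap: 0.0289
```

Run:
```python
from h import *
st()
```

```text
t 40.42 p [0.4914 0.3084 0.1081] zyaw 81.98 down [ 0.001  0.    -1.   ] F [ 0.7 -0.4 -1.1] M [ 0.04 -0.   -0.01] gap 0.0289 j [ 0.56  0.44 -0.08  1.05 -0.    0.7 ]
```

>>> drive_tool(commands="0 0.001 0 0 0 0 0.02; 0 0.001 0 0 0 0 0.02; 0 0.0005 0 0 0 0 0.02; 0 0 0 0 0 0 0.02")

```text
t: 40.92
eef_pos: [0.4914, 0.3084, 0.1059]
orientation: [-1.567, 0.109, -0.111]
force: [-2.7, -1.3, 6.8]
finger_gap: 0.0286
```

Run:
```python
from h import *
st()
```

```text
t 40.92 p [0.4914 0.3084 0.1059] zyaw 81.98 down [ 0.001  0.    -1.   ] F [-2.7 -1.3  6.8] M [-0.3   0.47 -0.03] gap 0.0286 j [ 0.56  0.44 -0.09  1.05 -0.    0.7 ]
```

Seated. Open and retreat.

>>> drive_tool(commands="0 0 0 0 0 0 0.04; 0 0 0 0 0 0 0.06; 0 0 0 0 0 0 0.07; 0 0 0 0 0 0 0.07; 0 -0.01 0 0 0 0 0.07; 0 -0.03 0 0 0 0 0.07; 0 -0.04 0 0 0 0 0.07; 0 -0.04 0 0 0 0 0.07; 0 0 -0.03 0 0 0 0.07; 0 0 -0.04 0 0 0 0.07; 0 0 -0.04 0 0 0 0.07; 0 0 -0.03 0 0 0 0.07; 0 0 0 0 0 0 0.07; 0 0 0 0 0 0 0.07")

```text
t: 42.68
eef_pos: [0.472, 0.17, 0.2259]
orientation: [-1.567, 0.109, -0.111]
force: [0.2, 0.4, 0.5]
finger_gap: 0.0695
```

Run:
```python
from h import *
st();shot('wrist','w19');a=shot('scene','s19');b=shot('top','t19')
```

```text
t 42.67 p [0.472  0.17   0.2259] zyaw 81.96 down [ 0.001  0.001 -1.   ] F [0.2 0.4 0.5] M [ 0.   -0.01  0.03] gap 0.0695 j [ 0.35  0.22 -0.08  1.27  0.    0.49]
```

View pics/w19.png

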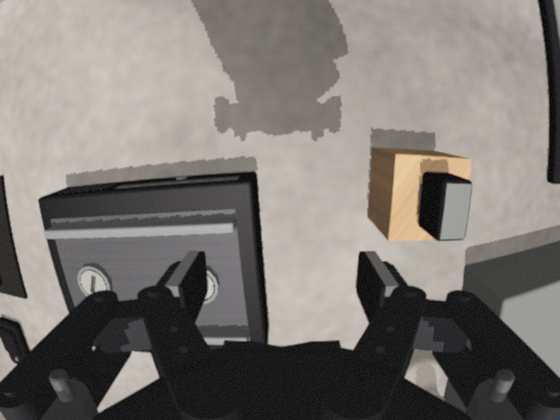

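View pics/s19.png

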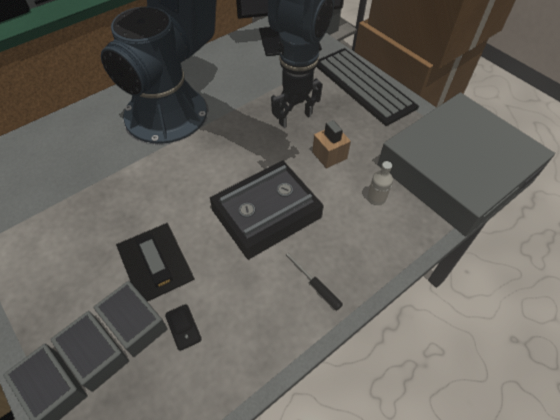

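View pics/t19.png

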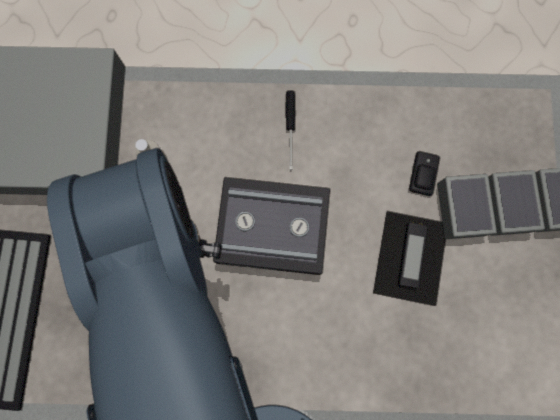

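Run:
```python
from h import *
a=load('w19')['pixels'][255:310,65:125,::-1];b=load('w18')['pixels'][250:305,50:110,::-1];c=load('w8')['pixels'][235:290,40:100,::-1]
cv2.imwrite('pics/cmp.png',np.hstack([cv2.resize(x,None,fx=4.4,fy=4.4,interpolation=cv2.INTER_CUBIC) for x in (a,b,c)]))
```

```text
(no output)
```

View pics/cmp.png

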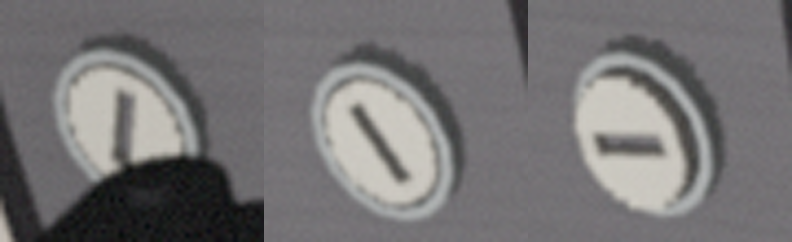

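The comparison shows the right head (left crop) and the left head (middle crop) concentric and level with their collars. The loose head before turning (right crop) stands proud. Handing in.

```bash
python3 -c "
from h import *
print(bot.hand_in())"
```

```text
the job is handed in; nothing more can be done
None
```

I finished the job in the order asked and handed it in at about 43 s on the clock, with the arm clear of everything.

- **Battery pack:** I lifted it off the case and laid it flat on the rubber pad. The wrist camera put it about 5 mm from the pad's centre.
- **Screws:** I turned both clockwise with the driver until they stopped.
  - **Left:** the twist at the stop reached about 0.86 N m. Turning it again did not move the slot any further.
  - **Right:** the twist at the stop reached about 0.68 N m.
  - **Both:** they ended at the same blade depth, which matches flush heads. Slanted views show the heads level with their collars.
- **Driver:** it is back upright, seated in its wooden holder.
- **Bottle, screwdriver and mouse:** they show no movement in the final scene picture. The arm hides most of the bottle in the top view.

**Disagreement:** measured from the pictures, the left slot turned only about 1.2 rad and the right about 1.4 rad, not the full 1.5. Both screws may have started slightly turned. I judged them tight from the stop, the depth and the flush heads, not from the angle.

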